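Stir the therapy beads

ROBOT

A 6-joint arm with a two-finger parallel gripper is mounted at the origin on a cart in front of the work surface, level with it; the furniture and walls round the work are solid. World frame = base frame: x ahead of the robot, y to its left, z up, the work surface at z = 0. Lengths are in m, angles in rad, forces in N, time in s.
With the tool pointing down it reaches from about 0.3 to 0.75 m from the base axis. Payload 8.5 kg.
Tool frame: the origin (TCP) lies at the very end of the fingers, on their centre line; the grasp point (between the pads) lies 19 mm behind it (grip_depth is the distance from the TCP to the grasp point, in m); z points along the fingers, y is the line along which they close (so a half turn about z gives the same grasp; the last joint's range is limited). The gripper opens to 88 mm and grips with 3 to 60 N. Pads are 18 mm wide; open, the fingers measure 123 mm over their backs; the gripper's body (75 mm by 187 mm) begins 45 mm behind the grasp point.
Start: joints at [1.131, 0.381, 1.297, -0, 1.464, -0.215], TCP at [0.123, 0.536, 0.21] pointing down, gripper open.
Joint ranges: [-3.11, 3.11], [-0.89, 2.33], [0.22, 2.48], [-1.42, 4.56], [0.17, 2.85], [-2.88, 2.88]. Speed limits (rad/s): [2.39, 2.39, 3.14, 3.14, 3.14, 3.14].

INTERFACE

Orientations are given as [roll, pitch, yaw] about the fixed x, y, z axes, in that order (R = Rz(yaw) Ry(pitch) Rx(roll)).
In Python, from rig import * gives the robot as it stands. The module is installed in compiled form; this text tells all that it offers.
- The arm moves only by the tool jog_arm, never from a script. Its argument "targets" is a list of rows, each an object of numbers: "x", "y", "z": the shift along the world's x, y, z normalised to -1 to 1, where 1 is 0.3 m; "wx", "wy", "wz": the turn, a rotation vector about the world's x, y, z normalised to -1 to 1, where 1 is 90 degrees. In form: [{"x": .., "y": .., "z": .., "wx": .., "wy": .., "wz": ..}, ...]. A call has 1 to 20 rows; each row is the pose to reach, as a shift and turn from the pose commanded when the call began; what a row does not reach only later rows make up. A row lasts 1/10 s, in which the tool goes at most 50 mm and 8.59 degrees, less where a joint would pass 70% of its speed; a pose out of reach is approached as far as the arm can. A call with a number of a shift or a turn outside -1 to 1 is refused whole. A call with a gripper value outside its range is refused whole. "jaw" is the opening, from -1 (shut) to 1 (fully open), set as the call begins (left out, the last holds). The fingers move at their own pace and stop on an object; "newtons" is the grip in N (left out, the last holds). Time passes only in rows, so rows that repeat a pose let the fingers close. It gives the time, the measured TCP pose, the force, the opening and the grip force at its end, in the units of the state.
- observe(): the state, without advancing time (a new reading comes with each control period).
- get_image(name): name is "scene" or "top" or "wrist"; returns a dict with "pixels" (400x640x3 uint8, red, green, blue), "z_map" (400x640 float32, m along the optical axis (not along the pixel's ray), 0 where there is no reading), "fov_y" (degrees; the focal length in pixels is half the picture's height over the tangent of half this angle, whatever the lens; pixels are square), "cx", "cy" (the principal point, pixels), "extrinsics" (4x4, takes a point from camera to world coordinates). Camera axes: x right, y up, looking along -z (the intrinsics and any distortion apply to the point x, -y, -z); pixel columns grow to the right and rows downward; lengths in m; the calibration is good to about 2 mm. A picture is of the moment at which its call begins.
- hand_in(): hands the job in; it is judged then, once.
The state is a dict: "time": time; "joints": joint angles; "qd": joint speeds; "effort": joint torques, N m; "tcp_pos": TCP position; "ee_rot": TCP orientation; "wrist_force": force on the tool from outside, world axes, zero at the start; "ft_torque": the same for the moment, N m; "finger_gap": finger opening in m; "grasp_force": force on a finger pad.
Only numpy, scipy, OpenCV 4.12 (cv2) and the standard library are available. Lean on these libraries where they do the work, as an engineer would, in place of code of your own. Each camera call takes 0.05 s, during which the arm holds its last target. There are 200 camera calls.

TASK

Remix the wooden beads in the steel bowl for the next hand-therapy session: take the wooden pestle from its cork coaster and stir with its foot near the bowl's floor, at least two full turns counter-clockwise seen from above, in a circle about halfway between the bowl's centre and its wall, until at least two of the three discs and two of the three cubes lie a bead's width or more from where they started. Keep all beads in the bowl, do not touch them with the fingers, stand the pestle upright on the middle of its coaster again, and leave the other things on the cabinet where they are.

Things in the scene. Friction and masses are not known exactly. Their poses are not given: they have to be found in the camera images.
- bowl: round steel bowl, fixed to the cabinet by a black rubber foot. Outer diameter 182 mm at the rim, 58 mm high; wall 4 mm; inside the floor is 13 mm above the cabinet top, about 150 mm wide and flat. Origin: under its centre at the cabinet top. z up; x and y level, turned with the bowl by an arbitrary yaw.
- bowl_in (a point): centre of the bowl's inner floor, 13 mm above the bowl's origin; axes as the bowl
- coaster: fixed round cork coaster, 90 mm across, 5 mm thick, beside the bowl; it may be left or right of it. Origin: centre of its underside, z up
- coaster_top (a point): centre of the coaster's upper face, 5 mm above its underside
- pestle: loose turned wooden pestle, 160 mm tall, standing upright on the coaster. Broad foot 48 mm wide up to 24 mm height, then a taper to a straight round shaft 24 mm in diameter from 55 mm to 150 mm height with a small round top; 0.15 kg. Grip it across the shaft. Origin: centre of its flat underside; z along the shaft to the top
- pestle_foot (a point): centre of the pestle's flat underside (same point as its origin)
- disc_1: flat round wooden bead, 30 mm across, 18 mm high, loose in the bowl; the three discs start in one half of the bowl, about 52 mm from its centre. Origin: centre of its underside
- cube_1: cubic wooden bead, 26 mm on each side, loose in the bowl; the three cubes start in the half away from the discs, about 52 mm from the bowl's centre. Origin: centre of one face, its underside at the start
- disc_2: flat round wooden bead, 30 mm across, 18 mm high, loose in the bowl; the three discs start in one half of the bowl, about 52 mm from its centre. Origin: centre of its underside
- cube_2: cubic wooden bead, 26 mm on each side, loose in the bowl; the three cubes start in the half away from the discs, about 52 mm from the bowl's centre. Origin: centre of one face, its underside at the start
- disc_3: flat round wooden bead, 30 mm across, 18 mm high, loose in the bowl; the three discs start in one half of the bowl, about 52 mm from its centre. Origin: centre of its underside
- cube_3: cubic wooden bead, 26 mm on each side, loose in the bowl; the three cubes start in the half away from the discs, about 52 mm from the bowl's centre. Origin: centre of one face, its underside at the start
- soap_bottle: pump bottle, 48x75x187 mm, at the back; loose, to be left alone. Origin: centre of its underside
- carton_1: small carton, 35x92x71 mm, at the back; loose, to be left alone. Origin: centre of its underside
- carton_2: small carton, 32x90x77 mm, at the back; loose, to be left alone. Origin: centre of its underside
- tape_roll: white roll of tape, 50 mm across, 26 mm high; loose, to be left alone. Origin: centre of its underside
- alcohol_bottle: small round bottle with a cap, 41 mm across, 92 mm high, at the back; loose, to be left alone. Origin: centre of its underside
- gauze_pack: flat packet, 59x83x12 mm, in front; loose, to be left alone. Origin: centre of its underside
Mind the look-alikes: they are no part of the job. What is shaped like the coaster but green is not meant.

How it is judged:
On the way, in this order (a step that is already met when the one before it is completed fails the run):
1. foot under 18 mm above the bowl floor passes the bowl's +x side (over 22 mm out along that axis, within 20 mm sideways) (x of pestle_foot in the frame of bowl_in above 0.022 m and y of pestle_foot in the frame of bowl_in between -0.02 and 0.02 m and horizontal distance between pestle_foot and bowl_in below 0.075 m and z of pestle_foot in the frame of bowl_in below 0.018 m), for 0.03 s.
2. foot under 18 mm above the bowl floor passes the bowl's +y side (over 22 mm out along that axis, within 20 mm sideways) (y of pestle_foot in the frame of bowl_in above 0.022 m and x of pestle_foot in the frame of bowl_in between -0.02 and 0.02 m and horizontal distance between pestle_foot and bowl_in below 0.075 m and z of pestle_foot in the frame of bowl_in below 0.018 m), for 0.03 s.
3. foot under 18 mm above the bowl floor passes the bowl's -x side (over 22 mm out along that axis, within 20 mm sideways) (x of pestle_foot in the frame of bowl_in below -0.022 m and y of pestle_foot in the frame of bowl_in between -0.02 and 0.02 m and horizontal distance between pestle_foot and bowl_in below 0.075 m and z of pestle_foot in the frame of bowl_in below 0.018 m), for 0.03 s.
4. foot under 18 mm above the bowl floor passes the bowl's -y side (over 22 mm out along that axis, within 20 mm sideways) (y of pestle_foot in the frame of bowl_in below -0.022 m and x of pestle_foot in the frame of bowl_in between -0.02 and 0.02 m and horizontal distance between pestle_foot and bowl_in below 0.075 m and z of pestle_foot in the frame of bowl_in below 0.018 m), for 0.03 s.
5. foot under 18 mm above the bowl floor passes the bowl's +x side (over 22 mm out along that axis, within 20 mm sideways), closing a full counter-clockwise turn (all of step 1), for 0.03 s.
At the end, for the whole second after the job is handed in: At least two of the three discs and two of the three cubes lie more than 25 mm from where they started; all six beads are in the bowl and at rest; the pestle stands upright (within 0.1 rad) and at rest on the coaster, its foot's centre within 20 mm of the coaster's centre ((distance of each of disc_1, disc_2 from where it was at the start of the episode above 0.025 m or distance of each of disc_1, disc_3 from where it was at the start of the episode above 0.025 m or distance of each of disc_2, disc_3 from where it was at the start of the episode above 0.025 m) and (distance of each of cube_1, cube_2 from where it was at the start of the episode above 0.025 m or distance of each of cube_1, cube_3 from where it was at the start of the episode above 0.025 m or distance of each of cube_2, cube_3 from where it was at the start of the episode above 0.025 m) and horizontal distance between each of disc_1, cube_1, disc_2, cube_2, disc_3, cube_3 and bowl_in below 0.09 m and z of each of disc_1, cube_1, disc_2, cube_2, disc_3, cube_3 in the frame of bowl_in below 0.045 m and linear speed of each of disc_1, cube_1, disc_2, cube_2, disc_3, cube_3, pestle below 0.02 m/s and horizontal distance between pestle_foot and coaster_top below 0.02 m and z of pestle_foot in the frame of coaster_top between -0.004 and 0.004 m and angle between pestle's own z axis and vertical below 0.1 rad); the robot touches nothing.
It fails at once if the fingers touch a bead (contact force between the fingers and disc_1 above 0.5 N or contact force between the fingers and cube_1 above 0.5 N or contact force between the fingers and disc_2 above 0.5 N or contact force between the fingers and cube_2 above 0.5 N or contact force between the fingers and disc_3 above 0.5 N or contact force between the fingers and cube_3 above 0.5 N).
It fails at once if one of the other things on the cabinet is moved more than 30 mm (distance of any of soap_bottle, carton_1, carton_2, tape_roll, alcohol_bottle, gauze_pack from where it was at the start of the episode above 0.03 m).
It also fails if it takes over 72 s, if anything falls off the work surface, if the arm or the gripper's body presses on something with over 40 N, if the wrist force passes 120 N, or if a joint passes its speed limit or range.

## Working session

There is one attempt and no reset: what is moved stays moved. The work goes in short steps, Python scripts to look and compute and a tool call to move; the robot and the scene stay as the last step left them, time stands still between calls to the robot, and variables do not carry over. Pictures are saved under pics/ and viewed, at most 10 in all, crops included, and the job is handed in when it is done.

Besides the shell and the picture viewer there is one more tool, called after ">>>" by a JSON object that holds its "name" and its "arguments". jog_arm: Moves the arm, as the interface text tells. Its arguments: {"type":"object","properties":{"targets":{"type":"array"},"jaw":{"type":"number"},"newtons":{"type":"number"}},"required":["targets"]}

```bash
mkdir -p pics; cat > h.py <<'E'
from rig import *
import numpy as np, cv2
def cam(n):
    d=get_image(n); np.savez(f'{n}.npz',**{k:np.asarray(v) for k,v in d.items()}); return d
def load(n): return dict(np.load(f'{n}.npz'))
def pts(d):
    h,w=d['z_map'].shape; f=h/2/np.tan(np.radians(d['fov_y'])/2)
    v,u=np.mgrid[:h,:w]; z=d['z_map']
    P=np.stack([(u-d['cx'])/f*z,-(v-d['cy'])/f*z,-z],-1)
    E=d['extrinsics']; return P@E[:3,:3].T+E[:3,3]
def ray(d,u,v,zp):
    h=d['z_map'].shape[0]; f=h/2/np.tan(np.radians(d['fov_y'])/2); E=d['extrinsics']
    r=E[:3,:3]@np.array([(u-d['cx'])/f,-(v-d['cy'])/f,-1]); o=E[:3,3]
    return o+r*(zp-o[2])/r[2]
E
python3 - <<'E'
from h import *
for n in ('top','scene'):
    d=cam(n); cv2.imwrite(f'pics/{n}0.png',d['pixels'][:,:,::-1]); print(n,d['fov_y'],d['cx'],d['cy'],d['extrinsics'].round(3).tolist())
s=observe(); print(s)
E
```

```text
top 44.65452663338846 322.82205549484644 197.97834440995885 [[-0.117, 0.972, -0.204, 0.36], [-0.993, -0.116, 0.02, 0.11], [-0.005, 0.205, 0.979, 0.889], [0.0, 0.0, 0.0, 1.0]]
scene 55.5079660934439 312.8286757529707 208.89027446128523 [[-0.498, 0.36, -0.789, -0.118], [-0.867, -0.22, 0.447, 0.48], [-0.013, 0.907, 0.421, 0.423], [0.0, 0.0, 0.0, 1.0]]
{'time': 0.1, 'joints': array([ 1.13066846e+00,  3.81139064e-01,  1.29815245e+00, -1.68455389e-05,
        1.46359060e+00, -2.15275789e-01]), 'qd': array([-0.00066967, -0.00393287, -0.00269266, -0.0004195 ,  0.00202917,
       -0.00025819]), 'effort': array([ 3.67875575e-03, -4.38647246e+01, -2.24912131e+01,  7.14627234e-02,
        3.40969500e-02, -7.33150227e-05]), 'tcp_pos': array([0.12250013, 0.53589508, 0.20980489]), 'ee_rot': array([-3.14032938e+00, -2.59091018e-04,  2.91674222e+00]), 'wrist_force': array([ 0.93279971,  0.76135764, -0.05502135]), 'ft_torque': array([-0.02016336,  0.01811631,  0.05540516]), 'grasp_force': 0.0, 'finger_gap': 0.08821389521467973}
```

View pics/top0.png

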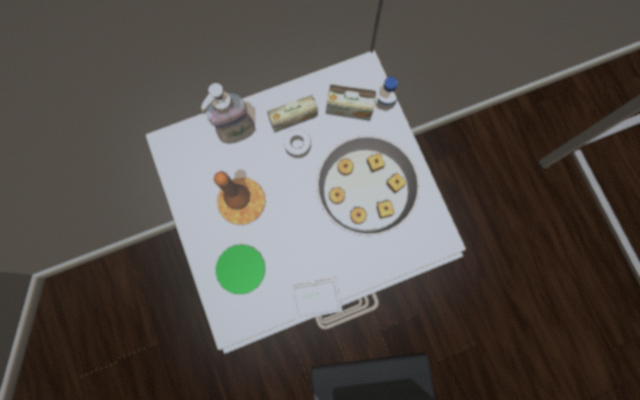

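View pics/scene0.png

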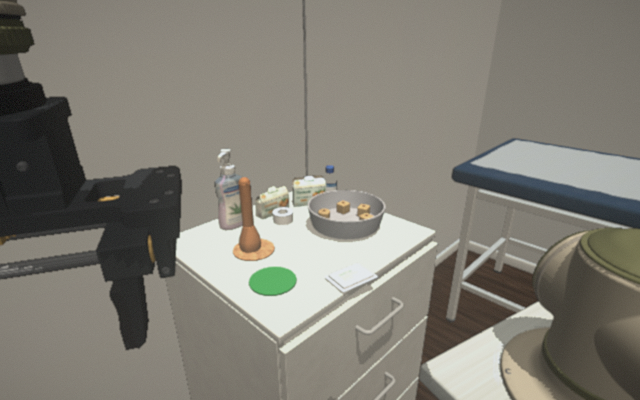

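The top view shows the pestle on the orange-brown cork coaster at (240,200), the bowl at (367,185) with round beads on its left and cubes on its right, the tape roll at (298,143), and the bottles and cartons at the back. Two things are coaster-shaped: the cork one at (240,200) and the green one at (240,269). The cork one is meant, because it is cork-coloured and carries the pestle. The scene view agrees, with the cork coaster at (254,249) and the green one at (273,281).

```bash
python3 - <<'E'
from h import *
d=load('top'); P=pts(d); hsv=cv2.cvtColor(d['pixels'],cv2.COLOR_RGB2HSV)
def fitc(X):
    A=np.c_[2*X,np.ones(len(X))]; s=np.linalg.lstsq(A,(X**2).sum(1),rcond=None)[0]; return s[:2],np.sqrt(s[2]+s[:2]@s[:2])
tab=P[230:260,300:330]; print('table z',np.median(tab[...,2]))
# coaster: orange pixels near z 5mm
m=cv2.inRange(hsv,(5,80,60),(30,255,255))>0
box=np.zeros_like(m); box[165:235,205:275]=1
c=m&box&(abs(P[...,2]-.005)<.006)
hull=cv2.convexHull(np.argwhere(c)[:,::-1].astype(np.int32))[:,0]
X=np.array([ray(d,u,v,.005)[:2] for u,v in hull]); print('coaster',fitc(X),len(X))
for n in('top','scene'):
    e=load(n);Q=pts(e); co=fitc(X)[0]
    r=np.hypot(Q[...,0]-co[0],Q[...,1]-co[1])<.06
    for lo,hi in((.07,.09),(.09,.11),(.11,.13),(.13,.15),(.15,.17)):
        k=Q[r&(Q[...,2]>lo)&(Q[...,2]<hi)]
        if len(k)>4:
            cam0=e['extrinsics'][:2,3]; print(n,lo,len(k),k.mean(0).round(4),k.min(0).round(4),k.max(0).round(4))
# bowl rim
r=np.zeros_like(m); r[125:245,305:430]=1
k=P[r&(P[...,2]>.052)&(P[...,2]<.064)][:,:2]
c0=np.median(k,0)
for i in range(5):
    c0,R=fitc(k); q=np.hypot(*(k-c0).T)-R; k=k[abs(q)<.006] 
print('rim',c0,R,len(k))
for name,(u,v),z in [('d',(345,167),.031),('d',(337,195),.031),('d',(358,215),.031),('c',(376,161),.039),('c',(397,182),.039),('c',(386,209),.039)]:
    p=ray(d,u,v,z); print(name,p[:2].round(3),np.hypot(*(p[:2]-c0)).round(3),P[v,u].round(3), np.degrees(np.arctan2(*(p[:2]-c0)[::-1])).round())
for b,(u,v) in dict(tape=(298,135),carton1=(292,112),carton2=(350,100),soap=(216,90),alc=(390,84)).items(): print(b,P[v,u].round(3))
cv2.imwrite('pics/crop.png',cv2.resize(d['pixels'][130:300,190:330,::-1],None,fx=3.5,fy=3.5,interpolation=cv2.INTER_CUBIC))
E
```

```text
table z -0.0002250978278834359
coaster (array([0.5577384 , 0.24373057]), np.float64(0.04307616922443019)) 25
top 0.07 42 [0.5563 0.2445 0.0798] [0.5524 0.2379 0.0701] [0.5668 0.256  0.0886]
top 0.09 49 [0.5566 0.2445 0.1   ] [0.5523 0.238  0.0907] [0.5675 0.2565 0.1099]
top 0.11 50 [0.5567 0.2444 0.1198] [0.5519 0.2375 0.1101] [0.5683 0.2574 0.1296]
top 0.13 55 [0.5562 0.2452 0.1394] [0.5522 0.2378 0.1301] [0.5671 0.2578 0.1491]
top 0.15 188 [0.562  0.248  0.1605] [0.5521 0.238  0.1504] [0.5744 0.2607 0.1668]
scene 0.07 101 [0.5564 0.2535 0.0805] [0.5503 0.241  0.0707] [0.5669 0.2626 0.0899]
scene 0.09 104 [0.5569 0.2535 0.1001] [0.5513 0.2385 0.09  ] [0.5687 0.2624 0.1098]
scene 0.11 109 [0.5564 0.2533 0.1202] [0.5519 0.2389 0.1104] [0.5667 0.2629 0.1298]
scene 0.13 113 [0.5566 0.2531 0.14  ] [0.5514 0.2386 0.1302] [0.5663 0.2625 0.1499]
scene 0.15 104 [0.5584 0.2529 0.1585] [0.5506 0.2412 0.1502] [0.5688 0.2623 0.1664]
rim [0.54940056 0.01317745] 0.08785165140910255 907
d [0.591 0.046] 0.053 [0.591 0.046 0.032] 38.0
d [0.541 0.067] 0.054 [0.542 0.067 0.028] 99.0
d [0.501 0.034] 0.053 [0.501 0.034 0.03 ] 157.0
c [ 0.594 -0.011] 0.05 [ 0.594 -0.011  0.039] -28.0
c [ 0.551 -0.043] 0.056 [ 0.551 -0.043  0.038] -89.0
c [ 0.504 -0.016] 0.054 [ 0.504 -0.016  0.039] -147.0
tape [0.665 0.125 0.024]
carton1 [0.7   0.13  0.054]
carton2 [0.706 0.023 0.063]
soap [0.695 0.24  0.187]
alc [ 0.716 -0.047  0.09 ]
```

View pics/crop.png

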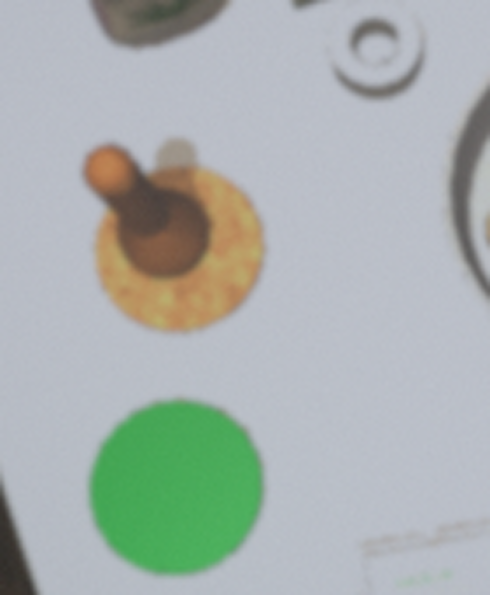

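The crop confirms it: the pestle stands on the cork coaster at crop (180,248), and the plain green disc lies at (178,487). Pestle is at about (0.563, 0.250) and the coaster at (0.558, 0.244). The bowl is at (0.549, 0.013), with beads at about 53 mm radius as specified.

>>> {"name": "jog_arm", "arguments": {"targets": [{"x": 0.06,"y": -0.04,"z": 0.0},{"x": 0.17,"y": -0.11,"z": 0.0},{"x": 0.29,"y": -0.19,"z": 0.0},{"x": 0.41,"y": -0.27,"z": 0.0},{"x": 0.53,"y": -0.345,"z": 0.0},{"x": 0.65,"y": -0.42,"z": 0.0},{"x": 0.77,"y": -0.5,"z": 0.0},{"x": 0.88,"y": -0.57,"z": 0.0},{"x": 0.96,"y": -0.625,"z": 0.0},{"x": 1.0,"y": -0.65,"z": 0.0},{"x": 1.0,"y": -0.65,"z": 0.0}], "jaw": 1}}

```text
$.targets[0]: bad value
```

```bash
python3 - <<'E'
from h import *
d=load('top'); print(ray(d,241.5,201,.005).round(4))
for n in('top','scene'):
    print(n)
    d=cam(n); P=pts(d); r=(np.hypot(P[...,0]-.563,P[...,1]-.25)<.02)&(P[...,2]>.145)&(P[...,2]<.17)
    k=P[r]; print(len(k),k.min(0).round(4),k.max(0).round(4))
E
```

```text
[0.5565 0.2426 0.005 ]
top
202 [0.5523 0.2377 0.1455] [0.5742 0.2602 0.1677]
scene
132 [0.5503 0.238  0.1454] [0.5682 0.2623 0.1667]
```

>>> {"name": "jog_arm", "arguments": {"targets": [{"x": 0.06,"y": -0.04,"z": 0,"wx": 0,"wy": 0,"wz": 0},{"x": 0.17,"y": -0.11,"z": 0,"wx": 0,"wy": 0,"wz": 0},{"x": 0.29,"y": -0.19,"z": 0,"wx": 0,"wy": 0,"wz": 0},{"x": 0.41,"y": -0.27,"z": 0,"wx": 0,"wy": 0,"wz": 0},{"x": 0.53,"y": -0.345,"z": 0,"wx": 0,"wy": 0,"wz": 0},{"x": 0.65,"y": -0.42,"z": 0,"wx": 0,"wy": 0,"wz": 0},{"x": 0.77,"y": -0.5,"z": 0,"wx": 0,"wy": 0,"wz": 0},{"x": 0.88,"y": -0.57,"z": 0,"wx": 0,"wy": 0,"wz": 0},{"x": 0.96,"y": -0.625,"z": 0,"wx": 0,"wy": 0,"wz": 0},{"x": 1.0,"y": -0.65,"z": 0,"wx": 0,"wy": 0,"wz": 0},{"x": 1.0,"y": -0.65,"z": 0,"wx": 0,"wy": 0,"wz": 0}], "jaw": 1}}

```text
time: 1.3
tcp_pos: [0.4234, 0.3406, 0.21]
ee_rot: [-3.141, -0.0, 2.915]
wrist_force: [-0.2, -0.3, 0.6]
finger_gap: 0.0881
grasp_force: 0.0
```

>>> {"name": "jog_arm", "arguments": {"targets": [{"x": 0.06,"y": -0.04,"z": 0,"wx": 0,"wy": 0,"wz": 0},{"x": 0.16,"y": -0.105,"z": 0,"wx": 0,"wy": 0,"wz": 0},{"x": 0.27,"y": -0.18,"z": 0,"wx": 0,"wy": 0,"wz": 0},{"x": 0.37,"y": -0.245,"z": 0,"wx": 0,"wy": 0,"wz": 0},{"x": 0.44,"y": -0.29,"z": 0,"wx": 0,"wy": 0,"wz": 0},{"x": 0.463,"y": -0.303,"z": 0,"wx": 0,"wy": 0,"wz": 0},{"x": 0.463,"y": -0.303,"z": 0,"wx": 0,"wy": 0,"wz": 0},{"x": 0.463,"y": -0.303,"z": -0.06,"wx": 0,"wy": 0,"wz": 0},{"x": 0.463,"y": -0.303,"z": -0.14,"wx": 0,"wy": 0,"wz": 0},{"x": 0.463,"y": -0.303,"z": -0.22,"wx": 0,"wy": 0,"wz": 0},{"x": 0.463,"y": -0.303,"z": -0.29,"wx": 0,"wy": 0,"wz": 0},{"x": 0.463,"y": -0.303,"z": -0.33,"wx": 0,"wy": 0,"wz": 0},{"x": 0.463,"y": -0.303,"z": -0.34,"wx": 0,"wy": 0,"wz": 0},{"x": 0.463,"y": -0.303,"z": -0.34,"wx": 0,"wy": 0,"wz": 0}]}}

```text
time: 2.7
tcp_pos: [0.5611, 0.251, 0.1088]
ee_rot: [3.141, 0.0, 2.918]
wrist_force: [0.2, -0.5, -0.0]
finger_gap: 0.0882
grasp_force: 0.0
```

```bash
python3 - <<'E'
from h import *
d=cam('scene'); cv2.imwrite('pics/s1.png',d['pixels'][:,:,::-1])
E
```

```text
(no output)
```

View pics/s1.png

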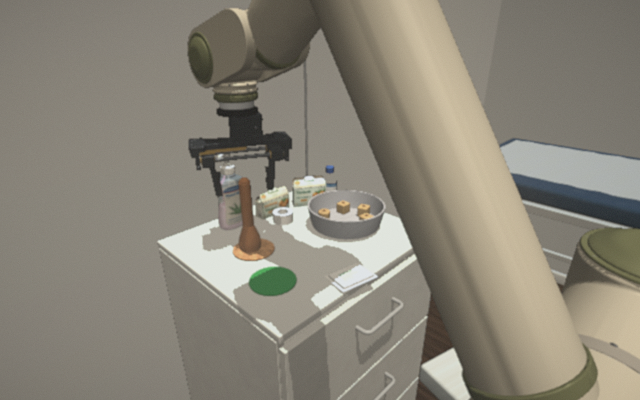

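The scene view shows the fingers either side of the shaft top (tips at about (218,193) and (270,188), shaft at (243,200)). They look higher or farther back than they should be, so I'll check with depth before closing.

```bash
python3 - <<'E'
from h import *
s=observe(); print(s['time'],s['tcp_pos'],s['joints'].round(3))
d=load('scene'); P=pts(d)
for u,v in((218,190),(217,180),(270,184),(269,175),(243,200),(245,185),(243,158)): print(u,v,P[v,u].round(3))
h=400; f=h/2/np.tan(np.radians(d['fov_y'])/2);E=d['extrinsics']
for q in([.561,.251,.109],[.551,.207,.109],[.571,.295,.109],[.563,.25,.165]):
    c=E[:3,:3].T@(np.array(q)-E[:3,3]); print(q,(d['cx']+f*c[0]/-c[2]).round(),(d['cy']-f*c[1]/-c[2]).round())
w=cam('wrist'); cv2.imwrite('pics/w1.png',w['pixels'][:,:,::-1])
Q=pts(w); print(w['extrinsics'].round(3))
t=cam('top'); T=pts(t)
k=T[(np.hypot(T[...,0]-.561,T[...,1]-.251)<.12)&(T[...,2]>.09)]; print(k.min(0),k.max(0))
E
```

```text
2.75 [0.56152921 0.25080455 0.10930579] [ 0.228  0.576  1.264  0.     1.3   -1.119]
218 190 [0.565 0.303 0.15 ]
217 180 [0.567 0.302 0.169]
270 184 [0.543 0.204 0.149]
269 175 [0.542 0.205 0.169]
243 200 [0.557 0.258 0.121]
245 185 [0.554 0.252 0.153]
243 158 [0.537 0.257 0.214]
[0.561, 0.251, 0.109] 246.0 204.0
[0.551, 0.207, 0.109] 268.0 201.0
[0.571, 0.295, 0.109] 224.0 207.0
[0.563, 0.25, 0.165] 244.0 178.0
[[ 0.222 -0.93  -0.294  0.485]
 [ 0.975  0.212  0.066  0.268]
 [ 0.001 -0.302  0.953  0.283]
 [ 0.     0.     0.     1.   ]]
[0.4410836  0.15326581 0.20472562] [0.61586437 0.3235921  0.48182397]
```

View pics/w1.png

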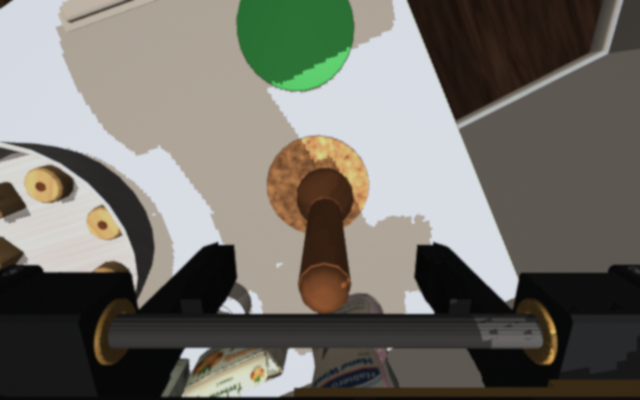

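The wrist view shows the pestle shaft (325,250) centred between the finger tips at (235,260) and (420,260). The tips look about 30 mm higher than the TCP reading says, so I'll profile them.

```bash
python3 - <<'E'
from h import *
for n in('scene','wrist'):
    d=load(n); P=pts(d); Z=P[...,2]
    for y0,y1 in((.19,.24),(.262,.315)):
        k=(P[...,0]>.52)&(P[...,0]<.60)&(P[...,1]>y0)&(P[...,1]<y1)&(Z>.06)&(Z<.21)
        a=np.argwhere(k); zz=Z[k]; o=np.argsort(zz)[:300:25]
        print(n,len(a)); 
        for i in o: print('  ',a[i][::-1],P[tuple(a[i])].round(3))
    g=d['pixels']
d=load('scene'); im=d['pixels'][130:260,180:310,::-1]; cv2.imwrite('pics/sc.png',cv2.resize(im,None,fx=4.5,fy=4.5,interpolation=cv2.INTER_CUBIC))
E
```

```text
scene 277
   [253 221] [0.561 0.24  0.068]
   [267 187] [0.544 0.21  0.144]
   [273 184] [0.537 0.2   0.15 ]
   [269 181] [0.543 0.206 0.156]
   [266 177] [0.552 0.208 0.162]
   [269 176] [0.539 0.206 0.168]
   [273 173] [0.538 0.198 0.173]
   [271 170] [0.54  0.201 0.179]
   [268 166] [0.554 0.201 0.183]
   [269 165] [0.543 0.203 0.189]
   [272 161] [0.54  0.198 0.197]
   [270 158] [0.527 0.207 0.208]
scene 262
   [242 224] [0.566 0.262 0.065]
   [217 195] [0.567 0.306 0.139]
   [239 188] [0.561 0.262 0.147]
   [216 189] [0.563 0.307 0.153]
   [216 186] [0.564 0.306 0.159]
   [216 183] [0.563 0.306 0.165]
   [214 180] [0.564 0.309 0.172]
   [214 177] [0.563 0.308 0.178]
   [212 175] [0.563 0.312 0.183]
   [211 172] [0.566 0.312 0.188]
   [210 168] [0.565 0.313 0.196]
wrist 6220
   [309 209] [0.558 0.24  0.06 ]
   [304 244] [0.558 0.24  0.118]
   [217 241] [0.539 0.203 0.137]
   [236 271] [0.556 0.207 0.137]
   [218 241] [0.539 0.204 0.138]
   [223 246] [0.541 0.205 0.139]
   [234 262] [0.55  0.208 0.139]
   [234 256] [0.547 0.209 0.14 ]
   [233 260] [0.549 0.208 0.14 ]
   [232 252] [0.545 0.209 0.141]
   [209 245] [0.538 0.2   0.142]
   [234 283] [0.56  0.206 0.142]
wrist 6275
   [424 244] [0.563 0.3   0.136]
   [425 245] [0.563 0.3   0.137]
   [424 245] [0.563 0.299 0.138]
   [417 257] [0.568 0.295 0.139]
   [434 245] [0.563 0.303 0.139]
   [415 279] [0.579 0.292 0.14 ]
   [428 247] [0.563 0.3   0.14 ]
   [429 248] [0.563 0.301 0.141]
   [418 269] [0.573 0.294 0.142]
   [419 251] [0.563 0.296 0.142]
   [418 266] [0.571 0.294 0.142]
   [446 246] [0.563 0.308 0.143]
```

View pics/sc.png

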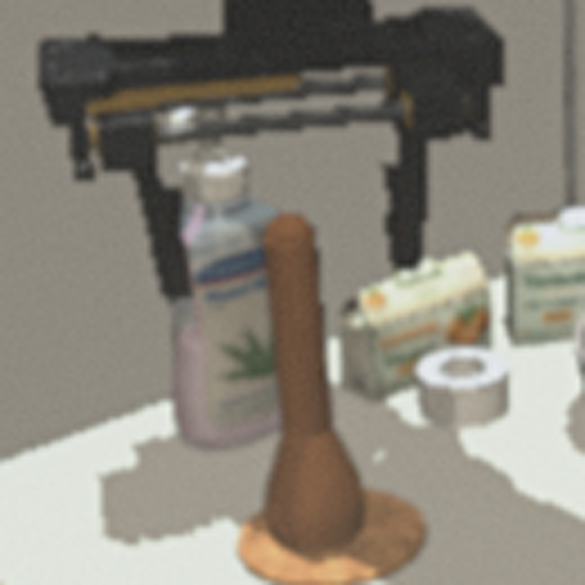

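The crop shows both fingertips ending level with the pestle's upper shaft, at z≈0.138, while the TCP reads 0.109. Horizontal alignment is fine. The fingers may swing lower as they close, so I'll close gently and re-measure.

>>> {"name": "jog_arm", "arguments": {"targets": [{"x": 0,"y": 0,"z": 0,"wx": 0,"wy": 0,"wz": 0},{"x": 0,"y": 0,"z": 0,"wx": 0,"wy": 0,"wz": 0},{"x": 0,"y": 0,"z": 0,"wx": 0,"wy": 0,"wz": 0},{"x": 0,"y": 0,"z": 0,"wx": 0,"wy": 0,"wz": 0},{"x": 0,"y": 0,"z": 0,"wx": 0,"wy": 0,"wz": 0},{"x": 0,"y": 0,"z": 0,"wx": 0,"wy": 0,"wz": 0},{"x": 0,"y": 0,"z": 0,"wx": 0,"wy": 0,"wz": 0},{"x": 0,"y": 0,"z": 0,"wx": 0,"wy": 0,"wz": 0}], "jaw": -0.3, "newtons": 5}}

```text
time: 3.65
tcp_pos: [0.5615, 0.2502, 0.1083]
ee_rot: [-3.142, -0.0, 2.917]
wrist_force: [0.2, -0.6, -0.0]
finger_gap: 0.0311
grasp_force: 0.0
```

```bash
python3 - <<'E'
from h import *
s=observe(); print(s['time'],s['tcp_pos'].round(4),s['finger_gap'],s['grasp_force'])
for n in('scene','wrist'):
    d=cam(n); P=pts(d); v=d['pixels'].max(2)
    for y0,y1 in((.17,.25),(.25,.33)):
        k=(P[...,0]>.50)&(P[...,0]<.62)&(P[...,1]>y0)&(P[...,1]<y1)&(P[...,2]>.06)&(P[...,2]<.3)&(v<60)
        q=P[k]; o=np.argsort(q[:,2]); print(n,len(q)); print(q[o[[0,5,15,40]]].round(3).tolist())
d=load('scene');P=pts(d)
for u,v in((198,167),(200,160),(205,158),(285,155),(245,163),(245,150)): print(u,v,P[v,u].round(3))
im=d['pixels'][130:260,180:310,::-1]; cv2.imwrite('pics/sc2.png',cv2.resize(im,None,fx=4.5,fy=4.5,interpolation=cv2.INTER_CUBIC))
E
```

```text
3.65 [0.5615 0.2502 0.1083] 0.031118188193383658 0.0
scene 1259
[[0.548, 0.233, 0.141], [0.545, 0.229, 0.143], [0.549, 0.233, 0.147], [0.548, 0.231, 0.155]]
scene 1066
[[0.559, 0.27, 0.138], [0.558, 0.272, 0.141], [0.558, 0.27, 0.145], [0.56, 0.272, 0.153]]
wrist 29198
[[0.554, 0.244, 0.066], [0.552, 0.247, 0.067], [0.552, 0.246, 0.069], [0.552, 0.247, 0.074]]
wrist 26179
[[0.552, 0.252, 0.065], [0.558, 0.26, 0.067], [0.556, 0.258, 0.068], [0.554, 0.256, 0.071]]
198 167 [0.549 0.338 0.207]
200 160 [0.553 0.332 0.218]
205 158 [0.555 0.322 0.219]
285 155 [0.512 0.183 0.214]
245 163 [0.782 0.169 0.121]
245 150 [0.576 0.238 0.216]
```

View pics/sc2.png

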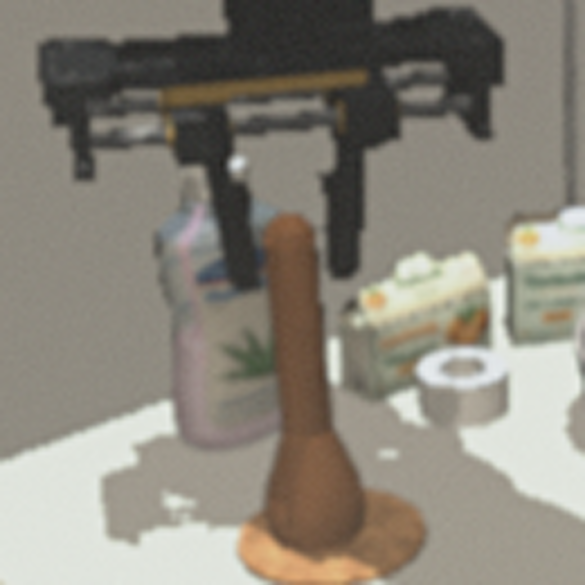

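Vision is consistent: tip z≈0.138, and body edge ≈0.205, which is the specified 64–67 mm above the tip. So the true tip sits about 29 mm above the reported TCP. I'll descend carefully and watch the force.

>>> {"name": "jog_arm", "arguments": {"targets": [{"x": 0,"y": 0,"z": -0.01,"wx": 0,"wy": 0,"wz": 0},{"x": 0,"y": 0,"z": -0.02,"wx": 0,"wy": 0,"wz": 0},{"x": 0,"y": 0,"z": -0.026,"wx": 0,"wy": 0,"wz": 0},{"x": 0,"y": 0,"z": -0.03,"wx": 0,"wy": 0,"wz": 0},{"x": 0,"y": 0,"z": -0.033,"wx": 0,"wy": 0,"wz": 0},{"x": 0,"y": 0,"z": -0.035,"wx": 0,"wy": 0,"wz": 0},{"x": 0,"y": 0,"z": -0.035,"wx": 0,"wy": 0,"wz": 0}], "jaw": 0}}

```text
time: 4.45
tcp_pos: [0.5615, 0.2503, 0.0978]
ee_rot: [-3.142, -0.0, 2.917]
wrist_force: [0.0, 0.5, -0.6]
finger_gap: 0.0441
grasp_force: 0.0
```

No contact, so the vision offset holds. I'll go down the remaining 18 mm and grip.

>>> {"name": "jog_arm", "arguments": {"targets": [{"x": 0,"y": 0,"z": -0.02,"wx": 0,"wy": 0,"wz": 0},{"x": 0,"y": 0,"z": -0.04,"wx": 0,"wy": 0,"wz": 0},{"x": 0,"y": 0,"z": -0.055,"wx": 0,"wy": 0,"wz": 0},{"x": 0,"y": 0,"z": -0.06,"wx": 0,"wy": 0,"wz": 0},{"x": 0,"y": 0,"z": -0.06,"wx": 0,"wy": 0,"wz": 0}]}}

```text
time: 4.95
tcp_pos: [0.5614, 0.2502, 0.0795]
ee_rot: [-3.141, -0.001, 2.917]
wrist_force: [0.0, -0.6, 0.4]
finger_gap: 0.0438
grasp_force: 0.0
```

>>> {"name": "jog_arm", "arguments": {"targets": [{"x": 0,"y": 0,"z": 0,"wx": 0,"wy": 0,"wz": 0},{"x": 0,"y": 0,"z": 0,"wx": 0,"wy": 0,"wz": 0},{"x": 0,"y": 0,"z": 0,"wx": 0,"wy": 0,"wz": 0},{"x": 0,"y": 0,"z": 0,"wx": 0,"wy": 0,"wz": 0},{"x": 0,"y": 0,"z": 0,"wx": 0,"wy": 0,"wz": 0},{"x": 0,"y": 0,"z": 0,"wx": 0,"wy": 0,"wz": 0}], "jaw": -1, "newtons": 55}}

```text
time: 5.55
tcp_pos: [0.5616, 0.2503, 0.08]
ee_rot: [3.141, 0.0, 2.917]
wrist_force: [1.7, 0.5, 1.8]
finger_gap: 0.0224
grasp_force: 55.0
```

```bash
python3 - <<'E'
from h import *
s=observe(); print(s['time'],s['tcp_pos'].round(4),s['ee_rot'],s['finger_gap'],s['grasp_force'])
d=cam('scene'); P=pts(d); v=d['pixels'].max(2)
k=(P[...,0]>.50)&(P[...,0]<.62)&(P[...,1]>.2)&(P[...,1]<.3)&(P[...,2]>.06)&(P[...,2]<.3)&(v<60)
q=P[k]; o=np.argsort(q[:,2]); print(q[o[[0,5,15,40]]].round(3).tolist())
k=P[(P[...,0]>.53)&(P[...,0]<.59)&(P[...,1]>.2)&(P[...,1]<.28)&(P[...,2]>.07)&(P[...,2]<.1)];print(k.min(0),k.max(0))
E
```

```text
5.55 [0.5616 0.2503 0.08  ] [3.14145719e+00 3.14716935e-04 2.91684543e+00] 0.022358284727092847 54.999908208847046
[[0.556, 0.266, 0.11], [0.552, 0.237, 0.112], [0.552, 0.239, 0.115], [0.556, 0.269, 0.12]]
[0.55099488 0.23863258 0.07012543] [0.56832014 0.26279408 0.09952522]
```

Gripped: gap 22 mm, 55 N, tips at about 0.11 as intended. Foot z is reported z − 0.075. Next I'll lift and carry the pestle over the bowl centre.

>>> {"name": "jog_arm", "arguments": {"targets": [{"x": 0,"y": 0,"z": 0.05,"wx": 0,"wy": 0,"wz": 0},{"x": 0,"y": 0,"z": 0.13,"wx": 0,"wy": 0,"wz": 0},{"x": 0,"y": 0,"z": 0.22,"wx": 0,"wy": 0,"wz": 0},{"x": 0,"y": -0.03,"z": 0.28,"wx": 0,"wy": 0,"wz": 0},{"x": -0.005,"y": -0.1,"z": 0.3,"wx": 0,"wy": 0,"wz": 0},{"x": -0.01,"y": -0.2,"z": 0.3,"wx": 0,"wy": 0,"wz": 0},{"x": -0.015,"y": -0.3,"z": 0.3,"wx": 0,"wy": 0,"wz": 0},{"x": -0.02,"y": -0.4,"z": 0.3,"wx": 0,"wy": 0,"wz": 0},{"x": -0.025,"y": -0.5,"z": 0.3,"wx": 0,"wy": 0,"wz": 0},{"x": -0.03,"y": -0.6,"z": 0.3,"wx": 0,"wy": 0,"wz": 0},{"x": -0.035,"y": -0.69,"z": 0.3,"wx": 0,"wy": 0,"wz": 0},{"x": -0.04,"y": -0.75,"z": 0.3,"wx": 0,"wy": 0,"wz": 0},{"x": -0.042,"y": -0.78,"z": 0.3,"wx": 0,"wy": 0,"wz": 0},{"x": -0.042,"y": -0.79,"z": 0.3,"wx": 0,"wy": 0,"wz": 0},{"x": -0.042,"y": -0.79,"z": 0.3,"wx": 0,"wy": 0,"wz": 0},{"x": -0.042,"y": -0.79,"z": 0.3,"wx": 0,"wy": 0,"wz": 0}]}}

```text
time: 7.2
tcp_pos: [0.5489, 0.014, 0.1698]
ee_rot: [3.141, -0.0, 2.918]
wrist_force: [-0.2, -0.6, -1.8]
finger_gap: 0.0226
grasp_force: 55.0
```

```bash
python3 - <<'E'
from h import *
s=observe(); print(s['time'],s['tcp_pos'].round(4),s['finger_gap'],s['grasp_force'])
d=cam('scene'); P=pts(d); hsv=cv2.cvtColor(d['pixels'],cv2.COLOR_RGB2HSV)
m=(hsv[...,1]>90)&(hsv[...,0]<20)&(np.hypot(P[...,0]-.549,P[...,1]-.013)<.05)&(P[...,2]>.06)
for lo in np.arange(.08,.2,.02):
    k=P[m&(P[...,2]>lo)&(P[...,2]<lo+.02)]
    if len(k): print(lo.round(2),len(k),k.min(0).round(4),k.max(0).round(4))
cv2.imwrite('pics/s2.png',cv2.resize(d['pixels'][100:280,220:460,::-1],None,fx=3,fy=3))
E
```

```text
7.2 [0.5489 0.014  0.1698] 0.022648323188354504 55.000236332416534
0.08 12 [0.5288 0.0081 0.0979] [0.5463 0.0355 0.0999]
0.1 146 [0.5262 0.0009 0.1002] [0.5536 0.0388 0.1197]
0.12 153 [0.5265 0.0012 0.12  ] [0.5551 0.0372 0.1399]
0.14 90 [0.5345 0.0053 0.1401] [0.5536 0.0303 0.1593]
0.16 76 [0.5391 0.01   0.1602] [0.552  0.0269 0.1799]
0.18 72 [0.5382 0.0106 0.1801] [0.5524 0.0265 0.1998]
```

View pics/s2.png

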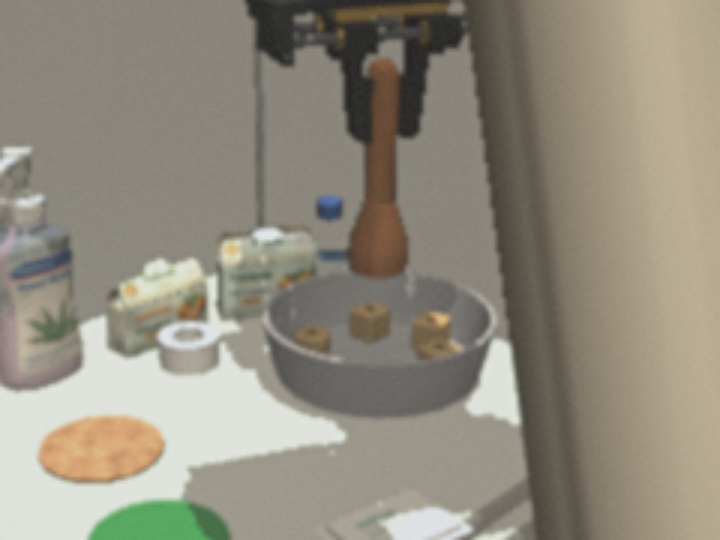

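The crop shows the pestle hanging upright, its foot over the bowl centre at crop (378,265), fingers well above the rim, and the beads untouched. I'll lower it in the free centre.

>>> {"name": "jog_arm", "arguments": {"targets": [{"x": 0,"y": -0.003,"z": -0.04,"wx": 0,"wy": 0,"wz": 0},{"x": 0,"y": -0.003,"z": -0.09,"wx": 0,"wy": 0,"wz": 0},{"x": 0,"y": -0.003,"z": -0.14,"wx": 0,"wy": 0,"wz": 0},{"x": 0,"y": -0.003,"z": -0.18,"wx": 0,"wy": 0,"wz": 0},{"x": 0,"y": -0.003,"z": -0.21,"wx": 0,"wy": 0,"wz": 0},{"x": 0,"y": -0.003,"z": -0.23,"wx": 0,"wy": 0,"wz": 0},{"x": 0,"y": -0.003,"z": -0.245,"wx": 0,"wy": 0,"wz": 0},{"x": 0,"y": -0.003,"z": -0.25,"wx": 0,"wy": 0,"wz": 0},{"x": 0,"y": -0.003,"z": -0.25,"wx": 0,"wy": 0,"wz": 0}]}}

```text
time: 8.15
tcp_pos: [0.549, 0.0123, 0.095]
ee_rot: [-3.142, 0.0, 2.917]
wrist_force: [-0.3, -0.1, -1.1]
finger_gap: 0.0227
grasp_force: 55.0
```

>>> {"name": "jog_arm", "arguments": {"targets": [{"x": 0.03,"y": 0,"z": 0,"wx": 0,"wy": 0,"wz": 0},{"x": 0.059,"y": 0.012,"z": 0,"wx": 0,"wy": 0,"wz": 0},{"x": 0.078,"y": 0.035,"z": 0,"wx": 0,"wy": 0,"wz": 0},{"x": 0.085,"y": 0.062,"z": 0,"wx": 0,"wy": 0,"wz": 0},{"x": 0.078,"y": 0.087,"z": 0,"wx": 0,"wy": 0,"wz": 0},{"x": 0.058,"y": 0.101,"z": 0,"wx": 0,"wy": 0,"wz": 0},{"x": 0.036,"y": 0.111,"z": 0,"wx": 0,"wy": 0,"wz": 0},{"x": 0.012,"y": 0.116,"z": 0,"wx": 0,"wy": 0,"wz": 0},{"x": -0.012,"y": 0.116,"z": 0,"wx": 0,"wy": 0,"wz": 0},{"x": -0.036,"y": 0.111,"z": 0,"wx": 0,"wy": 0,"wz": 0},{"x": -0.058,"y": 0.101,"z": 0,"wx": 0,"wy": 0,"wz": 0},{"x": -0.078,"y": 0.087,"z": 0,"wx": 0,"wy": 0,"wz": 0},{"x": -0.095,"y": 0.069,"z": 0,"wx": 0,"wy": 0,"wz": 0},{"x": -0.107,"y": 0.048,"z": 0,"wx": 0,"wy": 0,"wz": 0},{"x": -0.114,"y": 0.024,"z": 0,"wx": 0,"wy": 0,"wz": 0},{"x": -0.117,"y": 0,"z": 0,"wx": 0,"wy": 0,"wz": 0},{"x": -0.114,"y": -0.024,"z": 0,"wx": 0,"wy": 0,"wz": 0},{"x": -0.107,"y": -0.048,"z": 0,"wx": 0,"wy": 0,"wz": 0},{"x": -0.095,"y": -0.069,"z": 0,"wx": 0,"wy": 0,"wz": 0},{"x": -0.078,"y": -0.087,"z": 0,"wx": 0,"wy": 0,"wz": 0}]}}

```text
time: 10.15
tcp_pos: [0.5256, -0.0117, 0.0948]
ee_rot: [3.136, -0.001, 2.916]
wrist_force: [3.4, 14.3, 1.6]
finger_gap: 0.0228
grasp_force: 55.4
```

```bash
cat > tilt.py <<'E'
from h import *
s=observe(); t=s['tcp_pos']; print(s['time'],t.round(4),s['wrist_force'].round(1),s['finger_gap'].round(4))
for n in('scene','wrist'):
    d=cam(n); P=pts(d); hsv=cv2.cvtColor(d['pixels'],cv2.COLOR_RGB2HSV)
    m=(hsv[...,1]>90)&(hsv[...,0]<20)&(np.hypot(P[...,0]-t[0],P[...,1]-t[1])<.045)
    for lo in (.045,.06,.08,.1,.15,.165):
        k=P[m&(P[...,2]>lo)&(P[...,2]<lo+.015)]
        if len(k)>5: print(n,lo,len(k),(k.min(0)[:2]-t[:2]).round(4),(k.max(0)[:2]-t[:2]).round(4))
E
python3 tilt.py; python3 -c "
from h import *
a=cv2.resize(load('scene')['pixels'][100:280,220:460,::-1],(400,300)); b=cv2.resize(load('wrist')['pixels'][:,:,::-1],(400,250))
cv2.imwrite('pics/st1.png',np.vstack([a,b]))"
```

```text
Traceback (most recent call last):
  File "tilt.py", line 2, in <module>
    s=observe(); t=s['tcp_pos']; print(s['time'],t.round(4),s['wrist_force'].round(1),s['finger_gap'].round(4))
                                                                                      ^^^^^^^^^^^^^^^^^^^^^
AttributeError: 'float' object has no attribute 'round'
```

View pics/st1.png

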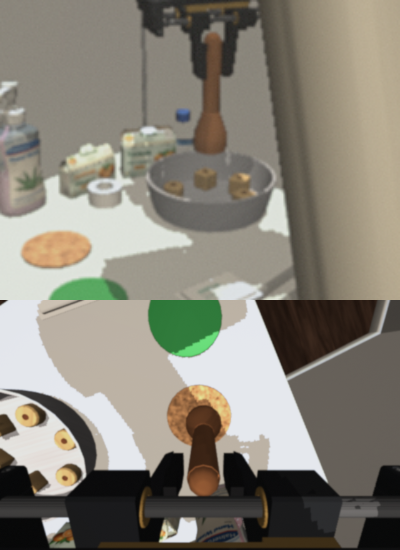

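That picture was stale, because the script stopped before taking new frames. I'll measure numerically.

```bash
sed -i "s/,s\['finger_gap'\].round(4)//" tilt.py; python3 tilt.py
```

```text
10.15 [ 0.5256 -0.0117  0.0948] [ 3.4 14.3  1.6]
scene 0.045 129 [-0.0178 -0.0245] [0.0118 0.0255]
scene 0.06 83 [-0.0119 -0.0102] [0.0067 0.018 ]
scene 0.08 53 [-0.0076 -0.0053] [0.0049 0.0144]
scene 0.1 49 [-0.0086 -0.0032] [0.0012 0.0141]
scene 0.15 55 [-0.0115 -0.0097] [0.0004 0.0109]
scene 0.165 62 [-0.0099 -0.0095] [0.0032 0.0111]
wrist 0.045 985 [-0.0165 -0.0213] [0.0175 0.0226]
wrist 0.06 832 [-0.0115 -0.0167] [0.0167 0.017 ]
wrist 0.08 314 [-0.0076 -0.0119] [0.0063 0.0115]
wrist 0.1 421 [-0.0085 -0.0122] [0.0037 0.011 ]
wrist 0.15 1135 [-0.0102 -0.0135] [0.0107 0.0106]
wrist 0.165 1380 [-0.0156 -0.0209] [0.0146 0.0245]
```

>>> {"name": "jog_arm", "arguments": {"targets": [{"x": 0.02,"y": -0.014,"z": 0,"wx": 0,"wy": 0,"wz": 0},{"x": 0.042,"y": -0.024,"z": 0,"wx": 0,"wy": 0,"wz": 0},{"x": 0.066,"y": -0.029,"z": 0,"wx": 0,"wy": 0,"wz": 0},{"x": 0.09,"y": -0.029,"z": 0,"wx": 0,"wy": 0,"wz": 0},{"x": 0.114,"y": -0.024,"z": 0,"wx": 0,"wy": 0,"wz": 0},{"x": 0.136,"y": -0.014,"z": 0,"wx": 0,"wy": 0,"wz": 0},{"x": 0.156,"y": 0,"z": 0,"wx": 0,"wy": 0,"wz": 0},{"x": 0.173,"y": 0.018,"z": 0,"wx": 0,"wy": 0,"wz": 0},{"x": 0.185,"y": 0.039,"z": 0,"wx": 0,"wy": 0,"wz": 0},{"x": 0.192,"y": 0.063,"z": 0,"wx": 0,"wy": 0,"wz": 0},{"x": 0.195,"y": 0.087,"z": 0,"wx": 0,"wy": 0,"wz": 0},{"x": 0.192,"y": 0.111,"z": 0,"wx": 0,"wy": 0,"wz": 0},{"x": 0.185,"y": 0.135,"z": 0,"wx": 0,"wy": 0,"wz": 0},{"x": 0.173,"y": 0.156,"z": 0,"wx": 0,"wy": 0,"wz": 0},{"x": 0.156,"y": 0.174,"z": 0,"wx": 0,"wy": 0,"wz": 0},{"x": 0.136,"y": 0.188,"z": 0,"wx": 0,"wy": 0,"wz": 0},{"x": 0.114,"y": 0.198,"z": 0,"wx": 0,"wy": 0,"wz": 0},{"x": 0.09,"y": 0.203,"z": 0,"wx": 0,"wy": 0,"wz": 0},{"x": 0.066,"y": 0.203,"z": 0,"wx": 0,"wy": 0,"wz": 0},{"x": 0.042,"y": 0.198,"z": 0,"wx": 0,"wy": 0,"wz": 0}], "newtons": 60}}

```text
time: 12.25
tcp_pos: [0.5408, 0.0441, 0.0965]
ee_rot: [-3.14, 0.01, 2.917]
wrist_force: [5.7, -5.7, 1.2]
finger_gap: 0.0227
grasp_force: 60.0
```

```bash
python3 tilt.py
```

```text
12.25 [0.5408 0.0441 0.0965] [ 5.7 -5.7  1.2]
scene 0.045 122 [-0.0203 -0.0146] [0.0066 0.0228]
scene 0.06 89 [-0.0152 -0.0124] [0.0028 0.0182]
scene 0.08 48 [-0.0114 -0.0052] [0.0003 0.0119]
scene 0.1 50 [-0.0103 -0.0033] [0.001  0.0131]
scene 0.15 59 [-0.0109 -0.0118] [-0.0001  0.0118]
scene 0.165 65 [-0.0103 -0.0127] [0.0027 0.0129]
wrist 0.045 1023 [-0.0218 -0.023 ] [0.0158 0.021 ]
wrist 0.06 931 [-0.0169 -0.0187] [0.0111 0.016 ]
wrist 0.08 325 [-0.0112 -0.0126] [0.0022 0.0107]
wrist 0.1 418 [-0.0112 -0.0115] [-0.0023  0.0105]
wrist 0.15 1168 [-0.0119 -0.0137] [0.0085 0.0115]
wrist 0.165 1227 [-0.0178 -0.02  ] [0.0092 0.0256]
```

>>> {"name": "jog_arm", "arguments": {"targets": [{"x": -0.022,"y": -0.01,"z": 0,"wx": 0,"wy": 0,"wz": 0},{"x": -0.042,"y": -0.024,"z": 0,"wx": 0,"wy": 0,"wz": 0},{"x": -0.059,"y": -0.042,"z": 0,"wx": 0,"wy": 0,"wz": 0},{"x": -0.071,"y": -0.063,"z": 0,"wx": 0,"wy": 0,"wz": 0},{"x": -0.078,"y": -0.087,"z": 0,"wx": 0,"wy": 0,"wz": 0},{"x": -0.081,"y": -0.111,"z": 0,"wx": 0,"wy": 0,"wz": 0},{"x": -0.078,"y": -0.135,"z": 0,"wx": 0,"wy": 0,"wz": 0},{"x": -0.071,"y": -0.159,"z": 0,"wx": 0,"wy": 0,"wz": 0},{"x": -0.059,"y": -0.18,"z": 0,"wx": 0,"wy": 0,"wz": 0},{"x": -0.042,"y": -0.198,"z": 0,"wx": 0,"wy": 0,"wz": 0},{"x": -0.022,"y": -0.212,"z": 0,"wx": 0,"wy": 0,"wz": 0},{"x": 0,"y": -0.222,"z": 0,"wx": 0,"wy": 0,"wz": 0},{"x": 0.024,"y": -0.227,"z": 0,"wx": 0,"wy": 0,"wz": 0},{"x": 0.048,"y": -0.227,"z": 0,"wx": 0,"wy": 0,"wz": 0},{"x": 0.072,"y": -0.222,"z": 0,"wx": 0,"wy": 0,"wz": 0},{"x": 0.094,"y": -0.212,"z": 0,"wx": 0,"wy": 0,"wz": 0},{"x": 0.114,"y": -0.198,"z": 0,"wx": 0,"wy": 0,"wz": 0},{"x": 0.131,"y": -0.18,"z": 0,"wx": 0,"wy": 0,"wz": 0},{"x": 0.143,"y": -0.159,"z": 0,"wx": 0,"wy": 0,"wz": 0},{"x": 0.15,"y": -0.135,"z": 0,"wx": 0,"wy": 0,"wz": 0}]}}

```text
time: 14.35
tcp_pos: [0.5812, 0.0057, 0.0939]
ee_rot: [-3.141, -0.006, 2.917]
wrist_force: [-4.1, 1.8, -0.8]
finger_gap: 0.0227
grasp_force: 60.0
```

>>> {"name": "jog_arm", "arguments": {"targets": [{"x": 0.003,"y": 0.024,"z": 0,"wx": 0,"wy": 0,"wz": 0},{"x": 0,"y": 0.048,"z": 0,"wx": 0,"wy": 0,"wz": 0},{"x": -0.007,"y": 0.072,"z": 0,"wx": 0,"wy": 0,"wz": 0},{"x": -0.019,"y": 0.093,"z": 0,"wx": 0,"wy": 0,"wz": 0},{"x": -0.036,"y": 0.111,"z": 0,"wx": 0,"wy": 0,"wz": 0},{"x": -0.056,"y": 0.125,"z": 0,"wx": 0,"wy": 0,"wz": 0},{"x": -0.078,"y": 0.135,"z": 0,"wx": 0,"wy": 0,"wz": 0},{"x": -0.102,"y": 0.14,"z": 0,"wx": 0,"wy": 0,"wz": 0},{"x": -0.126,"y": 0.14,"z": 0,"wx": 0,"wy": 0,"wz": 0},{"x": -0.15,"y": 0.135,"z": 0,"wx": 0,"wy": 0,"wz": 0},{"x": -0.172,"y": 0.125,"z": 0,"wx": 0,"wy": 0,"wz": 0},{"x": -0.192,"y": 0.111,"z": 0,"wx": 0,"wy": 0,"wz": 0},{"x": -0.209,"y": 0.093,"z": 0,"wx": 0,"wy": 0,"wz": 0},{"x": -0.221,"y": 0.072,"z": 0,"wx": 0,"wy": 0,"wz": 0},{"x": -0.228,"y": 0.048,"z": 0,"wx": 0,"wy": 0,"wz": 0},{"x": -0.231,"y": 0.024,"z": 0,"wx": 0,"wy": 0,"wz": 0},{"x": -0.228,"y": 0,"z": 0,"wx": 0,"wy": 0,"wz": 0},{"x": -0.221,"y": -0.024,"z": 0,"wx": 0,"wy": 0,"wz": 0},{"x": -0.209,"y": -0.045,"z": 0,"wx": 0,"wy": 0,"wz": 0},{"x": -0.192,"y": -0.063,"z": 0,"wx": 0,"wy": 0,"wz": 0}]}}

```text
time: 16.35
tcp_pos: [0.5259, -0.012, 0.0952]
ee_rot: [3.136, 0.0, 2.916]
wrist_force: [3.9, 14.3, 1.6]
finger_gap: 0.0228
grasp_force: 60.3
```

```bash
python3 tilt.py
```

```text
16.35 [ 0.5259 -0.012   0.0952] [ 3.9 14.3  1.6]
scene 0.045 118 [-0.0175 -0.0252] [0.0091 0.0241]
scene 0.06 87 [-0.0133 -0.0112] [0.0086 0.0191]
scene 0.08 49 [-0.0089 -0.0047] [0.0043 0.0138]
scene 0.1 49 [-0.0094 -0.0035] [0.0026 0.0132]
scene 0.15 53 [-0.01   -0.0134] [0.0009 0.0125]
scene 0.165 64 [-0.0111 -0.0095] [0.0034 0.0112]
wrist 0.045 972 [-0.0158 -0.0215] [0.0187 0.0222]
wrist 0.06 829 [-0.0112 -0.0165] [0.0165 0.0169]
wrist 0.08 312 [-0.0077 -0.0113] [0.0036 0.0117]
wrist 0.1 406 [-0.0087 -0.0113] [0.0011 0.0109]
wrist 0.15 1121 [-0.011  -0.0135] [0.0117 0.011 ]
wrist 0.165 1391 [-0.016  -0.0204] [0.0142 0.0248]
```

>>> {"name": "jog_arm", "arguments": {"targets": [{"x": 0.02,"y": -0.014,"z": 0,"wx": 0,"wy": 0,"wz": 0},{"x": 0.042,"y": -0.024,"z": 0,"wx": 0,"wy": 0,"wz": 0},{"x": 0.066,"y": -0.029,"z": 0,"wx": 0,"wy": 0,"wz": 0},{"x": 0.09,"y": -0.029,"z": 0,"wx": 0,"wy": 0,"wz": 0},{"x": 0.114,"y": -0.024,"z": 0,"wx": 0,"wy": 0,"wz": 0},{"x": 0.136,"y": -0.014,"z": 0,"wx": 0,"wy": 0,"wz": 0},{"x": 0.156,"y": 0,"z": 0,"wx": 0,"wy": 0,"wz": 0},{"x": 0.173,"y": 0.018,"z": 0,"wx": 0,"wy": 0,"wz": 0},{"x": 0.185,"y": 0.039,"z": 0,"wx": 0,"wy": 0,"wz": 0},{"x": 0.192,"y": 0.063,"z": 0,"wx": 0,"wy": 0,"wz": 0},{"x": 0.195,"y": 0.087,"z": 0,"wx": 0,"wy": 0,"wz": 0},{"x": 0.192,"y": 0.111,"z": 0,"wx": 0,"wy": 0,"wz": 0},{"x": 0.185,"y": 0.135,"z": 0,"wx": 0,"wy": 0,"wz": 0},{"x": 0.173,"y": 0.156,"z": 0,"wx": 0,"wy": 0,"wz": 0},{"x": 0.156,"y": 0.174,"z": 0,"wx": 0,"wy": 0,"wz": 0},{"x": 0.136,"y": 0.188,"z": 0,"wx": 0,"wy": 0,"wz": 0},{"x": 0.114,"y": 0.198,"z": 0,"wx": 0,"wy": 0,"wz": 0},{"x": 0.09,"y": 0.203,"z": 0,"wx": 0,"wy": 0,"wz": 0},{"x": 0.066,"y": 0.203,"z": 0,"wx": 0,"wy": 0,"wz": 0},{"x": 0.042,"y": 0.198,"z": 0,"wx": 0,"wy": 0,"wz": 0}]}}

```text
time: 18.45
tcp_pos: [0.5401, 0.0424, 0.0966]
ee_rot: [-3.136, 0.009, 2.917]
wrist_force: [2.1, -13.1, 3.3]
finger_gap: 0.0226
grasp_force: 60.2
```

>>> {"name": "jog_arm", "arguments": {"targets": [{"x": 0.01,"y": -0.03,"z": 0.01,"wx": 0,"wy": 0,"wz": 0},{"x": 0.02,"y": -0.06,"z": 0.04,"wx": 0,"wy": 0,"wz": 0},{"x": 0.03,"y": -0.08,"z": 0.08,"wx": 0,"wy": 0,"wz": 0},{"x": 0.036,"y": -0.1,"z": 0.13,"wx": 0,"wy": 0,"wz": 0},{"x": 0.036,"y": -0.1,"z": 0.18,"wx": 0,"wy": 0,"wz": 0},{"x": 0.036,"y": -0.1,"z": 0.23,"wx": 0,"wy": 0,"wz": 0},{"x": 0.036,"y": -0.1,"z": 0.26,"wx": 0,"wy": 0,"wz": 0},{"x": 0.036,"y": -0.1,"z": 0.28,"wx": 0,"wy": 0,"wz": 0},{"x": 0.036,"y": -0.1,"z": 0.28,"wx": 0,"wy": 0,"wz": 0}]}}

```text
time: 19.35
tcp_pos: [0.5491, 0.0156, 0.1794]
ee_rot: [3.141, 0.001, 2.917]
wrist_force: [-0.2, 0.4, -2.3]
finger_gap: 0.0227
grasp_force: 60.0
```

```bash
sed -i 's/(.045,.06,.08,.1,.15,.165)/(.1,.12,.145,.16,.175,.23,.245)/' tilt.py; python3 tilt.py
python3 - <<'E'
from h import *
d=load('wrist')
def fitc(X):
    A=np.c_[2*X,np.ones(len(X))]; s=np.linalg.lstsq(A,(X**2).sum(1),rcond=None)[0]; return s[:2],np.sqrt(s[2]+s[:2]@s[:2])
d=load('scene'); hsv=cv2.cvtColor(d['pixels'],cv2.COLOR_RGB2HSV); P=pts(d)
m=(hsv[...,1]>90)&(hsv[...,0]<25)&(np.hypot(P[...,0]-.557,P[...,1]-.243)<.06)&(P[...,2]<.02)
h=cv2.convexHull(np.argwhere(m)[:,::-1].astype(np.int32))[:,0]
print('coaster',fitc(np.array([ray(d,u,v,.005)[:2] for u,v in h])))
E
```

```text
19.35 [0.5491 0.0156 0.1794] [-0.2  0.4 -2.3]
scene 0.1 47 [-0.0187 -0.0096] [0.0029 0.0244]
scene 0.12 127 [-0.0222 -0.0136] [0.0083 0.0236]
scene 0.145 87 [-0.015  -0.0098] [0.0055 0.0169]
scene 0.16 53 [-0.0103 -0.0033] [0.0024 0.0116]
scene 0.175 51 [-0.0096 -0.0025] [0.0028 0.0126]
scene 0.23 64 [-0.0099 -0.0129] [0.0005 0.0119]
scene 0.245 70 [-0.0112 -0.0119] [0.0019 0.0122]
wrist 0.12 718 [-0.0201 -0.0226] [0.0125 0.0214]
wrist 0.145 767 [-0.0135 -0.0167] [0.0134 0.0158]
wrist 0.16 308 [-0.0098 -0.0109] [0.0024 0.0114]
wrist 0.175 373 [-0.01   -0.0106] [0.0008 0.0111]
wrist 0.23 1115 [-0.0109 -0.0137] [0.0087 0.0119]
wrist 0.245 1223 [-0.0167 -0.0198] [0.0102 0.0254]
coaster (array([0.55653535, 0.24594763]), np.float64(0.04305703212525609))
```

>>> {"name": "jog_arm", "arguments": {"targets": [{"x": 0,"y": 0.04,"z": 0,"wx": 0,"wy": 0,"wz": 0},{"x": 0.004,"y": 0.12,"z": 0,"wx": 0,"wy": 0,"wz": 0},{"x": 0.008,"y": 0.22,"z": 0,"wx": 0,"wy": 0,"wz": 0},{"x": 0.01,"y": 0.33,"z": 0,"wx": 0,"wy": 0,"wz": 0},{"x": 0.012,"y": 0.44,"z": 0,"wx": 0,"wy": 0,"wz": 0},{"x": 0.015,"y": 0.55,"z": 0,"wx": 0,"wy": 0,"wz": 0},{"x": 0.018,"y": 0.64,"z": 0,"wx": 0,"wy": 0,"wz": 0},{"x": 0.02,"y": 0.71,"z": 0,"wx": 0,"wy": 0,"wz": 0},{"x": 0.02,"y": 0.75,"z": 0,"wx": 0,"wy": 0,"wz": 0},{"x": 0.02,"y": 0.762,"z": 0,"wx": 0,"wy": 0,"wz": 0},{"x": 0.02,"y": 0.762,"z": 0,"wx": 0,"wy": 0,"wz": 0},{"x": 0.02,"y": 0.762,"z": 0,"wx": 0,"wy": 0,"wz": 0}]}}

```text
time: 20.65
tcp_pos: [0.5549, 0.2435, 0.1788]
ee_rot: [-3.141, -0.0, 2.916]
wrist_force: [-0.6, -0.6, -0.5]
finger_gap: 0.023
grasp_force: 60.0
```

```bash
python3 tilt.py; python3 - <<'E'
from h import *
A=[]
for n in('top','scene','wrist'):
    d=cam(n) if n=='top' else load(n)
    P=pts(d); hsv=cv2.cvtColor(d['pixels'],cv2.COLOR_RGB2HSV)
    m=((np.hypot(P[...,0]-.549,P[...,1]-.013)<.078)&(P[...,2]>.023)&(P[...,2]<.07)&(hsv[...,1]>80)).astype(np.uint8)
    c,l,s,ce=cv2.connectedComponentsWithStats(m)
    for i in range(1,c):
        if s[i,4]>8:
            k=P[l==i]; z=np.percentile(k[:,2],90); t=k[k[:,2]>z-.006]; print(n,s[i,4],t.mean(0).round(3),k[:,2].max().round(3),'u,v',ce[i].round())
w=load('wrist')['pixels'][:,:,::-1]; t=load('top')['pixels'][120:250,300:440,::-1]
cv2.imwrite('pics/b.png',np.vstack([cv2.resize(t,(280,260)),cv2.resize(load('scene')['pixels'][170:250,290:400,::-1],(280,204))]))
E
```

```text
20.65 [0.5549 0.2435 0.1788] [-0.6 -0.6 -0.5]
scene 0.1 70 [-0.0192 -0.0146] [-0.0026  0.0217]
scene 0.12 166 [-0.0197 -0.0213] [0.0035 0.0231]
scene 0.145 109 [-0.0133 -0.0119] [0.0036 0.0158]
scene 0.16 69 [-0.0097 -0.006 ] [0.0022 0.0113]
scene 0.175 80 [-0.0099 -0.0072] [0.0028 0.0114]
scene 0.23 97 [-0.0108 -0.0123] [0.0026 0.0119]
scene 0.245 96 [-0.0117 -0.0096] [0.0022 0.0132]
wrist 0.1 37 [-0.0199 -0.0161] [-0.0015  0.0224]
wrist 0.12 713 [-0.02   -0.0225] [0.0135 0.0222]
wrist 0.145 770 [-0.0133 -0.017 ] [0.0132 0.0155]
wrist 0.16 306 [-0.0094 -0.0113] [0.0028 0.0113]
wrist 0.175 370 [-0.0097 -0.0107] [0.0007 0.0108]
wrist 0.23 1114 [-0.0107 -0.0141] [0.0088 0.0116]
wrist 0.245 1232 [-0.0163 -0.0202] [0.0104 0.0253]
top 185 [ 0.608 -0.002  0.039] 0.044 u,v [370. 154.]
top 197 [ 0.563 -0.047  0.038] 0.042 u,v [398. 176.]
top 171 [0.535 0.074 0.031] 0.035 u,v [334. 199.]
top 192 [ 0.519 -0.041  0.038] 0.042 u,v [399. 199.]
top 175 [ 0.492 -0.014  0.031] 0.035 u,v [385. 217.]
top 174 [0.495 0.044 0.031] 0.034 u,v [353. 219.]
scene 91 [0.605 0.002 0.039] 0.042 u,v [337. 204.]
scene 170 [ 0.537 -0.04   0.039] 0.042 u,v [366. 209.]
wrist 631 [0.497 0.046 0.03 ] 0.033 u,v [118. 164.]
wrist 743 [ 0.493 -0.011  0.03 ] 0.033 u,v [ 63. 173.]
wrist 434 [0.537 0.073 0.03 ] 0.032 u,v [158. 197.]
wrist 951 [ 0.52  -0.039  0.038] 0.04 u,v [ 47. 205.]
wrist 821 [ 0.563 -0.044  0.038] 0.041 u,v [ 61. 244.]
wrist 756 [0.609 0.001 0.038] 0.04 u,v [119. 273.]
```

View pics/b.png

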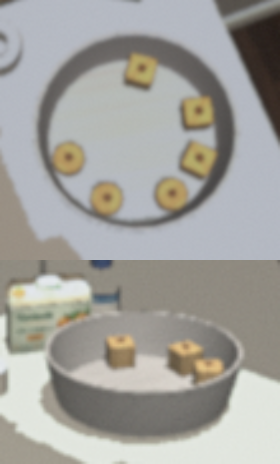

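The picture shows the three cubes at the right, crop (142,70), (198,111) and (199,158), and the three discs at the left and bottom, (69,157), (106,197) and (171,193), all in the bowl. The two middle cubes may have moved under 25 mm. I want every disc clear of every disc start, and the same for cubes, so I'll do one more sweep on a slightly wider circle (43 mm) to push the whole train round.

>>> {"name": "jog_arm", "arguments": {"targets": [{"x": 0,"y": -0.04,"z": 0,"wx": 0,"wy": 0,"wz": 0},{"x": -0.004,"y": -0.12,"z": 0,"wx": 0,"wy": 0,"wz": 0},{"x": -0.008,"y": -0.22,"z": 0,"wx": 0,"wy": 0,"wz": 0},{"x": -0.01,"y": -0.33,"z": 0,"wx": 0,"wy": 0,"wz": 0},{"x": -0.012,"y": -0.44,"z": 0,"wx": 0,"wy": 0,"wz": 0},{"x": -0.015,"y": -0.55,"z": 0,"wx": 0,"wy": 0,"wz": 0},{"x": -0.018,"y": -0.65,"z": 0,"wx": 0,"wy": 0,"wz": 0},{"x": -0.02,"y": -0.72,"z": 0,"wx": 0,"wy": 0,"wz": 0},{"x": -0.02,"y": -0.76,"z": 0,"wx": 0,"wy": 0,"wz": 0},{"x": -0.02,"y": -0.77,"z": 0,"wx": 0,"wy": 0,"wz": 0},{"x": -0.02,"y": -0.77,"z": -0.04,"wx": 0,"wy": 0,"wz": 0},{"x": -0.02,"y": -0.77,"z": -0.1,"wx": 0,"wy": 0,"wz": 0},{"x": -0.02,"y": -0.77,"z": -0.16,"wx": 0,"wy": 0,"wz": 0},{"x": -0.02,"y": -0.77,"z": -0.21,"wx": 0,"wy": 0,"wz": 0},{"x": -0.02,"y": -0.77,"z": -0.25,"wx": 0,"wy": 0,"wz": 0},{"x": -0.02,"y": -0.77,"z": -0.27,"wx": 0,"wy": 0,"wz": 0},{"x": -0.02,"y": -0.77,"z": -0.28,"wx": 0,"wy": 0,"wz": 0},{"x": -0.02,"y": -0.77,"z": -0.28,"wx": 0,"wy": 0,"wz": 0}]}}

```text
time: 22.6
tcp_pos: [0.549, 0.0134, 0.095]
ee_rot: [3.142, 0.0, 2.917]
wrist_force: [-0.3, 0.3, -1.6]
finger_gap: 0.0229
grasp_force: 60.0
```

>>> {"name": "jog_arm", "arguments": {"targets": [{"x": 0.037,"y": 0.031,"z": 0,"wx": 0,"wy": 0,"wz": 0},{"x": 0.075,"y": 0.063,"z": 0,"wx": 0,"wy": 0,"wz": 0},{"x": 0.1,"y": 0.09,"z": 0,"wx": 0,"wy": 0,"wz": 0},{"x": 0.092,"y": 0.11,"z": 0,"wx": 0,"wy": 0,"wz": 0},{"x": 0.072,"y": 0.124,"z": 0,"wx": 0,"wy": 0,"wz": 0},{"x": 0.049,"y": 0.134,"z": 0,"wx": 0,"wy": 0,"wz": 0},{"x": 0.025,"y": 0.141,"z": 0,"wx": 0,"wy": 0,"wz": 0},{"x": 0,"y": 0.143,"z": 0,"wx": 0,"wy": 0,"wz": 0},{"x": -0.025,"y": 0.141,"z": 0,"wx": 0,"wy": 0,"wz": 0},{"x": -0.049,"y": 0.134,"z": 0,"wx": 0,"wy": 0,"wz": 0},{"x": -0.072,"y": 0.124,"z": 0,"wx": 0,"wy": 0,"wz": 0},{"x": -0.092,"y": 0.11,"z": 0,"wx": 0,"wy": 0,"wz": 0},{"x": -0.11,"y": 0.092,"z": 0,"wx": 0,"wy": 0,"wz": 0},{"x": -0.124,"y": 0.072,"z": 0,"wx": 0,"wy": 0,"wz": 0},{"x": -0.134,"y": 0.049,"z": 0,"wx": 0,"wy": 0,"wz": 0},{"x": -0.141,"y": 0.025,"z": 0,"wx": 0,"wy": 0,"wz": 0},{"x": -0.143,"y": 0,"z": 0,"wx": 0,"wy": 0,"wz": 0},{"x": -0.141,"y": -0.025,"z": 0,"wx": 0,"wy": 0,"wz": 0},{"x": -0.134,"y": -0.049,"z": 0,"wx": 0,"wy": 0,"wz": 0},{"x": -0.124,"y": -0.072,"z": 0,"wx": 0,"wy": 0,"wz": 0}]}}

```text
time: 24.6
tcp_pos: [0.5145, -0.0078, 0.0964]
ee_rot: [3.137, 0.008, 2.916]
wrist_force: [9.5, 6.9, 3.0]
finger_gap: 0.0228
grasp_force: 60.1
```

```bash
cat > beads.py <<'E'
from h import *
D0=np.array([[.591,.046],[.541,.067],[.501,.034]]);C0=np.array([[.594,-.011],[.551,-.043],[.504,-.016]])
s=observe(); print(s['time'],s['tcp_pos'].round(4),s['wrist_force'].round(1))
for n in('top','scene','wrist'):
    d=cam(n); P=pts(d); hsv=cv2.cvtColor(d['pixels'],cv2.COLOR_RGB2HSV)
    m=((np.hypot(P[...,0]-.549,P[...,1]-.013)<.08)&(P[...,2]>.024)&(P[...,2]<.07)&(hsv[...,1]>80)).astype(np.uint8)
    c,l,st,ce=cv2.connectedComponentsWithStats(m)
    for i in range(1,c):
        if st[i,4]>8:
            k=P[l==i]; z=np.percentile(k[:,2],90); t=k[k[:,2]>z-.006].mean(0)[:2]
            S=C0 if z>.036 else D0
            print(n,st[i,4],'cube' if z>.036 else 'disc',t.round(3),z.round(3),'ang',np.degrees(np.arctan2(t[1]-.013,t[0]-.549)).round()%360,'mind',np.hypot(*(S-t).T).min().round(3))
E
python3 beads.py
```

```text
24.6 [ 0.5145 -0.0078  0.0964] [9.5 6.9 3. ]
top 13 disc [0.494 0.047] 0.032 ang 148.0 mind 0.014
scene 81 cube [0.603 0.002] 0.04 ang 349.0 mind 0.016
scene 390 cube [ 0.521 -0.003] 0.063 ang 209.0 mind 0.022
wrist 1195 disc [0.492 0.035] 0.031 ang 159.0 mind 0.009
wrist 1160 disc [ 0.487 -0.001] 0.031 ang 193.0 mind 0.038
wrist 3906 cube [ 0.521 -0.009] 0.063 ang 218.0 mind 0.018
```

```bash
sed -i 's/(.1,.12,.145,.16,.175,.23,.245)/(.018,.024,.03,.045,.06,.08,.1,.15,.165)/; s/lo+.015/lo+.01/; s/<.045)/<.05)/' tilt.py; python3 tilt.py; python3 - <<'E'
from h import *
d=load('wrist');P=pts(d);hsv=cv2.cvtColor(d['pixels'],cv2.COLOR_RGB2HSV)
m=(hsv[...,1]>80)&(P[...,2]>.022)&(np.hypot(P[...,0]-.549,P[...,1]-.013)<.085)
# coarse occupancy map seen by wrist: max z (mm) per 6 mm cell
for x in np.arange(.632,.466,-.008):
    r=''
    for y in np.arange(.096,-.072,-.006):
        k=m&(abs(P[...,0]-x)<.004)&(abs(P[...,1]-y)<.003); z=P[...,2][k]
        r+='%4d'%(z.max()*1000) if len(z)>2 else '   .'
    print('%.3f'%x,r)
E
```

```text
24.75 [ 0.5146 -0.0081  0.0963] [7.5 6.2 2.2]
scene 0.024 57 [-0.0043 -0.0466] [0.0177 0.0208]
scene 0.03 115 [-0.005  -0.0466] [0.0238 0.0218]
scene 0.045 79 [-0.0053 -0.0182] [0.0234 0.0207]
scene 0.06 60 [-0.0016 -0.0148] [0.0189 0.0167]
scene 0.08 35 [-0.0001 -0.0064] [0.0124 0.0113]
scene 0.1 32 [-0.0033 -0.004 ] [0.0115 0.0117]
scene 0.15 36 [-0.0108 -0.0114] [-0.0011  0.0116]
scene 0.165 44 [-0.013  -0.0113] [0.0013 0.0135]
wrist 0.018 272 [-0.0413 -0.0461] [0.0417 0.0385]
wrist 0.024 3032 [-0.0413 -0.0472] [0.0417 0.049 ]
wrist 0.03 2539 [-0.0398 -0.0496] [0.0415 0.0483]
wrist 0.045 558 [-0.0046 -0.025 ] [0.0279 0.0196]
wrist 0.06 535 [-0.002  -0.0198] [0.0284 0.0152]
wrist 0.08 148 [-0.0014 -0.0121] [0.0107 0.0102]
wrist 0.1 205 [-0.0044 -0.0121] [0.007  0.0104]
wrist 0.15 544 [-0.0121 -0.013 ] [0.0085 0.0117]
wrist 0.165 1108 [-0.0169 -0.02  ] [-0.0013  0.0254]
0.632    .   .   .   .   .   .   .   .   .   .   .   .   .   .   .   .   .   .   .   .   .   .   .   .   .   .   .   .
0.624    .   .   .   .   .   .   .   .   .   .   .   .   .   .   .   .   .   .   .   .   .   .   
[... 1582 characters left out ...]
.   .   .   .   .   .   .   .   .   .   .   . 175 205 171 173 181 181 162 197 193  32  32  31  38   .   .
0.504    .   .   .   .   .   .   .   .  30  31 217 217 217 216 215 130 176 177 176 172 204  32  32  32  30   .   .   .
0.496    .   .   .   .   .   .   .   .  31  31 221 222 222 222 222 222 220 217 216 216 214 176  32  31  30   .   .   .
0.488    .   .   .   .   .   .   .   .  31  31  31  31  31 210 221 222 222 222 221 221 221 221 220 216   .   .   .   .
0.480    .   .   .   .   .   .   .   .  31  31  31  31  29   .  31  31  32  32  31 211   . 221 222   .   .   .   .   .
0.472    .   .   .   .   .   .   .   .   .   .   .   .   .   .   .  31  30  30   .   .   .   .   .   .   .   .   .   .
```

The second sweep let the beads slip past: the pestle pivots about the pad axis and now leans about 0.15 rad. I'll go back to the coaster, set it down and regrasp with the closing axis turned. The plan is then to push a short train in the stiff direction.

>>> {"name": "jog_arm", "arguments": {"targets": [{"x": 0.03,"y": 0.02,"z": 0.0,"wx": 0,"wy": 0,"wz": 0},{"x": 0.06,"y": 0.045,"z": 0.02,"wx": 0,"wy": 0,"wz": 0},{"x": 0.09,"y": 0.06,"z": 0.06,"wx": 0,"wy": 0,"wz": 0},{"x": 0.1,"y": 0.07,"z": 0.12,"wx": 0,"wy": 0,"wz": 0},{"x": 0.1,"y": 0.07,"z": 0.2,"wx": 0,"wy": 0,"wz": 0},{"x": 0.1,"y": 0.08,"z": 0.26,"wx": 0,"wy": 0,"wz": 0},{"x": 0.1,"y": 0.13,"z": 0.28,"wx": 0,"wy": 0,"wz": 0},{"x": 0.105,"y": 0.22,"z": 0.28,"wx": 0,"wy": 0,"wz": 0},{"x": 0.11,"y": 0.34,"z": 0.28,"wx": 0,"wy": 0,"wz": 0},{"x": 0.115,"y": 0.46,"z": 0.28,"wx": 0,"wy": 0,"wz": 0},{"x": 0.12,"y": 0.58,"z": 0.28,"wx": 0,"wy": 0,"wz": 0},{"x": 0.127,"y": 0.7,"z": 0.28,"wx": 0,"wy": 0,"wz": 0},{"x": 0.127,"y": 0.79,"z": 0.28,"wx": 0,"wy": 0.04,"wz": 0},{"x": 0.127,"y": 0.83,"z": 0.28,"wx": 0,"wy": 0.09,"wz": 0},{"x": 0.127,"y": 0.842,"z": 0.28,"wx": 0,"wy": 0.09,"wz": 0},{"x": 0.127,"y": 0.842,"z": 0.28,"wx": 0,"wy": 0.09,"wz": 0}]}}

```text
time: 26.45
tcp_pos: [0.5493, 0.2448, 0.1776]
ee_rot: [-3.109, -0.138, 2.915]
wrist_force: [0.3, -0.7, -1.5]
finger_gap: 0.0231
grasp_force: 60.0
```

```bash
sed -i 's/(.018,.024,.03,.045,.06,.08,.1,.15,.165)/(.1,.11,.12,.15,.16,.175,.185,.235,.25)/' tilt.py; python3 tilt.py|grep -v wrist; python3 beads.py
```

```text
26.45 [0.5493 0.2448 0.1776] [ 0.3 -0.7 -1.5]
scene 0.1 50 [-0.0139 -0.0157] [0.0028 0.0189]
scene 0.11 98 [-0.0154 -0.0199] [0.009  0.0204]
scene 0.12 107 [-0.0146 -0.0218] [0.0106 0.0195]
scene 0.15 64 [-0.0054 -0.012 ] [0.0089 0.012 ]
scene 0.16 45 [-0.0051 -0.0091] [0.0081 0.0101]
scene 0.175 53 [-0.0048 -0.0085] [0.0067 0.0105]
scene 0.185 49 [-0.0027 -0.0072] [0.0068 0.0104]
scene 0.235 62 [-0.0033 -0.0092] [0.0094 0.0126]
scene 0.25 60 [-0.0015 -0.008 ] [0.01   0.0121]
26.55 [0.5493 0.2439 0.1786] [-0.5 -0.8 -1.3]
top 185 cube [ 0.608 -0.002] 0.04 ang 346.0 mind 0.017
top 196 cube [ 0.563 -0.047] 0.04 ang 283.0 mind 0.013
top 393 cube [ 0.53  -0.046] 0.04 ang 252.0 mind 0.021
top 173 disc [0.491 0.036] 0.033 ang 158.0 mind 0.01
top 178 disc [ 0.487 -0.001] 0.033 ang 192.0 mind 0.037
scene 87 cube [0.605 0.002] 0.04 ang 349.0 mind 0.017
scene 189 cube [ 0.543 -0.043] 0.041 ang 263.0 mind 0.008
wrist 637 disc [0.493 0.039] 0.031 ang 155.0 mind 0.009
wrist 661 disc [0.488 0.002] 0.031 ang 190.0 mind 0.034
wrist 1495 cube [ 0.531 -0.044] 0.039 ang 252.0 mind 0.02
wrist 787 cube [ 0.564 -0.045] 0.039 ang 284.0 mind 0.013
wrist 709 cube [0.608 0.001] 0.039 ang 348.0 mind 0.019
```

>>> {"name": "jog_arm", "arguments": {"targets": [{"x": 0,"y": 0,"z": -0.05,"wx": 0,"wy": 0,"wz": 0},{"x": 0,"y": 0,"z": -0.12,"wx": 0,"wy": 0,"wz": 0},{"x": 0,"y": 0,"z": -0.2,"wx": 0,"wy": 0,"wz": 0},{"x": 0,"y": 0,"z": -0.26,"wx": 0,"wy": 0,"wz": 0},{"x": 0,"y": 0,"z": -0.295,"wx": 0,"wy": 0,"wz": 0},{"x": 0,"y": 0,"z": -0.31,"wx": 0,"wy": 0,"wz": 0},{"x": 0,"y": 0,"z": -0.32,"wx": 0,"wy": 0,"wz": 0},{"x": 0,"y": 0,"z": -0.325,"wx": 0,"wy": 0,"wz": 0},{"x": 0,"y": 0,"z": -0.325,"wx": 0,"wy": 0,"wz": 0}]}}

```text
time: 27.6
tcp_pos: [0.5501, 0.2443, 0.0819]
ee_rot: [-3.11, -0.137, 2.915]
wrist_force: [0.3, -0.3, -2.5]
finger_gap: 0.0228
grasp_force: 60.0
```

>>> {"name": "jog_arm", "arguments": {"targets": [{"x": 0,"y": 0,"z": -0.004,"wx": 0,"wy": 0,"wz": 0},{"x": 0,"y": 0,"z": -0.007,"wx": 0,"wy": 0,"wz": 0},{"x": 0,"y": 0,"z": -0.007,"wx": 0,"wy": 0,"wz": 0}]}}

```text
time: 27.9
tcp_pos: [0.5504, 0.2443, 0.0816]
ee_rot: [-3.111, -0.135, 2.915]
wrist_force: [-2.6, -1.8, 11.4]
finger_gap: 0.0234
grasp_force: 60.0
```

>>> {"name": "jog_arm", "arguments": {"targets": [{"x": 0,"y": 0,"z": 0,"wx": 0,"wy": 0,"wz": 0},{"x": 0,"y": 0,"z": 0,"wx": 0,"wy": 0,"wz": 0},{"x": 0,"y": 0,"z": 0,"wx": 0,"wy": 0,"wz": 0},{"x": 0,"y": 0,"z": 0,"wx": 0,"wy": 0,"wz": 0},{"x": 0.01,"y": 0,"z": 0.05,"wx": 0,"wy": -0.03,"wz": 0},{"x": 0.02,"y": 0,"z": 0.15,"wx": 0,"wy": -0.07,"wz": 0},{"x": 0.02,"y": 0,"z": 0.26,"wx": 0,"wy": -0.09,"wz": 0},{"x": 0.02,"y": 0,"z": 0.33,"wx": 0,"wy": -0.09,"wz": 0},{"x": 0.02,"y": 0,"z": 0.33,"wx": 0,"wy": -0.09,"wz": 0}], "jaw": 1}}

```text
time: 28.8
tcp_pos: [0.5568, 0.2446, 0.1813]
ee_rot: [3.139, 0.005, 2.917]
wrist_force: [0.3, 0.2, 0.8]
finger_gap: 0.0879
grasp_force: 0.0
```

```bash
sed -i 's/(.1,.11,.12,.15,.16,.175,.185,.235,.25)/(.01,.02,.065,.08,.09,.1,.12,.14)/;s/<.05)/<.035)/' tilt.py; python3 tilt.py
```

```text
28.8 [0.5568 0.2446 0.1813] [0.3 0.2 0.8]
scene 0.01 82 [-0.0214 -0.0222] [0.0046 0.0203]
scene 0.02 91 [-0.0219 -0.0234] [0.0039 0.0199]
scene 0.065 39 [-0.0108 -0.0096] [0.0016 0.0072]
scene 0.08 41 [-0.0122 -0.0113] [-0.001   0.0073]
scene 0.09 45 [-0.0097 -0.01  ] [-0.0004  0.0079]
scene 0.1 44 [-0.0113 -0.0108] [-0.001   0.0077]
scene 0.12 49 [-0.0108 -0.0123] [0.0002 0.0075]
scene 0.14 49 [-0.0121 -0.0095] [0.0007 0.0074]
wrist 0.01 37 [-0.0221 -0.0269] [0.0014 0.0192]
wrist 0.02 167 [-0.0218 -0.0264] [0.0208 0.0194]
wrist 0.065 68 [-0.0104 -0.0141] [0.0001 0.0077]
wrist 0.08 75 [-0.0104 -0.0144] [-0.0008  0.0075]
wrist 0.09 95 [-0.0105 -0.0148] [0.0004 0.0078]
wrist 0.1 95 [-0.0102 -0.0149] [-0.0001  0.0076]
wrist 0.12 124 [-0.0105 -0.0138] [0.0001 0.0077]
wrist 0.14 150 [-0.0104 -0.0137] [-0.0021  0.0069]
```

Pestle is upright at (0.558, 0.241). Now I'll turn the gripper above it and regrasp.

>>> {"name": "jog_arm", "arguments": {"targets": [{"x": 0,"y": 0,"z": 0,"wx": 0,"wy": 0,"wz": -0.09},{"x": 0,"y": -0.01,"z": 0,"wx": 0,"wy": 0,"wz": -0.18},{"x": 0,"y": -0.012,"z": 0,"wx": 0,"wy": 0,"wz": -0.27},{"x": 0,"y": -0.012,"z": 0,"wx": 0,"wy": 0,"wz": -0.36},{"x": 0,"y": -0.012,"z": 0,"wx": 0,"wy": 0,"wz": -0.45},{"x": 0,"y": -0.012,"z": 0,"wx": 0,"wy": 0,"wz": -0.54},{"x": 0,"y": -0.012,"z": 0,"wx": 0,"wy": 0,"wz": -0.63},{"x": 0,"y": -0.012,"z": 0,"wx": 0,"wy": 0,"wz": -0.72},{"x": 0,"y": -0.012,"z": 0,"wx": 0,"wy": 0,"wz": -0.81},{"x": 0,"y": -0.012,"z": 0,"wx": 0,"wy": 0,"wz": -0.9},{"x": 0,"y": -0.012,"z": 0,"wx": 0,"wy": 0,"wz": -0.98},{"x": 0,"y": -0.012,"z": 0,"wx": 0,"wy": 0,"wz": -1.0}]}}

```text
time: 30.1
tcp_pos: [0.5553, 0.2404, 0.176]
ee_rot: [-3.138, 0.002, 1.342]
wrist_force: [-0.4, -1.1, -0.6]
finger_gap: 0.0883
grasp_force: 0.0
```

>>> {"name": "jog_arm", "arguments": {"targets": [{"x": 0,"y": 0,"z": -0.02,"wx": 0,"wy": 0,"wz": -0.09},{"x": 0,"y": 0,"z": -0.07,"wx": 0,"wy": 0,"wz": -0.18},{"x": 0,"y": 0,"z": -0.14,"wx": 0,"wy": 0,"wz": -0.25},{"x": 0,"y": 0,"z": -0.21,"wx": 0,"wy": 0,"wz": -0.25},{"x": 0,"y": 0,"z": -0.27,"wx": 0,"wy": 0,"wz": -0.25},{"x": 0,"y": 0,"z": -0.315,"wx": 0,"wy": 0,"wz": -0.25},{"x": 0,"y": 0,"z": -0.335,"wx": 0,"wy": 0,"wz": -0.25},{"x": 0,"y": 0,"z": -0.335,"wx": 0,"wy": 0,"wz": -0.25}]}}

```text
time: 30.9
tcp_pos: [0.555, 0.2404, 0.076]
ee_rot: [-3.139, 0.003, 0.953]
wrist_force: [-0.5, -0.4, -0.8]
finger_gap: 0.0881
grasp_force: 0.0
```

>>> {"name": "jog_arm", "arguments": {"targets": [{"x": 0,"y": 0,"z": 0,"wx": 0,"wy": 0,"wz": 0},{"x": 0,"y": 0,"z": 0,"wx": 0,"wy": 0,"wz": 0},{"x": 0,"y": 0,"z": 0,"wx": 0,"wy": 0,"wz": 0},{"x": 0,"y": 0,"z": 0,"wx": 0,"wy": 0,"wz": 0},{"x": 0,"y": 0,"z": 0,"wx": 0,"wy": 0,"wz": 0},{"x": 0,"y": 0,"z": 0,"wx": 0,"wy": 0,"wz": 0},{"x": 0,"y": 0,"z": 0,"wx": 0,"wy": 0,"wz": 0},{"x": 0,"y": 0,"z": 0,"wx": 0,"wy": 0,"wz": 0}], "jaw": -1, "newtons": 60}}

```text
time: 31.7
tcp_pos: [0.5558, 0.2406, 0.0778]
ee_rot: [3.141, -0.0, 0.953]
wrist_force: [-0.2, -0.7, 1.2]
finger_gap: 0.0263
grasp_force: 0.2
```

>>> {"name": "jog_arm", "arguments": {"targets": [{"x": 0,"y": 0,"z": 0,"wx": 0,"wy": 0,"wz": 0},{"x": 0,"y": 0,"z": 0,"wx": 0,"wy": 0,"wz": 0},{"x": 0,"y": 0,"z": 0,"wx": 0,"wy": 0,"wz": 0}]}}

```text
time: 32.0
tcp_pos: [0.5556, 0.2406, 0.0775]
ee_rot: [-3.141, 0.0, 0.953]
wrist_force: [-0.6, -1.0, -2.0]
finger_gap: 0.0227
grasp_force: 60.0
```

>>> {"name": "jog_arm", "arguments": {"targets": [{"x": 0,"y": 0,"z": 0.06,"wx": 0,"wy": 0,"wz": 0},{"x": 0,"y": 0,"z": 0.15,"wx": 0,"wy": 0,"wz": 0},{"x": 0,"y": -0.02,"z": 0.24,"wx": 0,"wy": 0,"wz": 0},{"x": -0.004,"y": -0.1,"z": 0.3,"wx": 0,"wy": 0,"wz": 0},{"x": -0.008,"y": -0.22,"z": 0.31,"wx": 0,"wy": 0,"wz": 0},{"x": -0.012,"y": -0.34,"z": 0.31,"wx": 0,"wy": 0,"wz": 0},{"x": -0.016,"y": -0.46,"z": 0.31,"wx": 0,"wy": 0,"wz": 0},{"x": -0.02,"y": -0.58,"z": 0.31,"wx": 0,"wy": 0,"wz": 0},{"x": -0.022,"y": -0.68,"z": 0.31,"wx": 0,"wy": 0,"wz": 0},{"x": -0.022,"y": -0.74,"z": 0.31,"wx": 0,"wy": 0,"wz": 0},{"x": -0.022,"y": -0.759,"z": 0.31,"wx": 0,"wy": 0,"wz": 0},{"x": -0.022,"y": -0.759,"z": 0.27,"wx": 0,"wy": 0,"wz": 0},{"x": -0.022,"y": -0.759,"z": 0.21,"wx": 0,"wy": 0,"wz": 0},{"x": -0.022,"y": -0.759,"z": 0.15,"wx": 0,"wy": 0,"wz": 0},{"x": -0.022,"y": -0.759,"z": 0.1,"wx": 0,"wy": 0,"wz": 0},{"x": -0.022,"y": -0.759,"z": 0.065,"wx": 0,"wy": 0,"wz": 0},{"x": -0.022,"y": -0.759,"z": 0.05,"wx": 0,"wy": 0,"wz": 0},{"x": -0.022,"y": -0.759,"z": 0.05,"wx": 0,"wy": 0,"wz": 0}]}}

```text
time: 33.8
tcp_pos: [0.5491, 0.0133, 0.0925]
ee_rot: [-3.141, 0.0, 0.954]
wrist_force: [-0.3, 0.6, -1.4]
finger_gap: 0.0227
grasp_force: 60.0
```

>>> {"name": "jog_arm", "arguments": {"targets": [{"x": -0.044,"y": -0.023,"z": 0,"wx": 0,"wy": 0,"wz": 0},{"x": -0.077,"y": -0.041,"z": 0,"wx": 0,"wy": 0,"wz": 0},{"x": -0.085,"y": -0.053,"z": 0,"wx": 0,"wy": 0,"wz": 0},{"x": -0.089,"y": -0.07,"z": 0,"wx": 0,"wy": 0,"wz": 0},{"x": -0.09,"y": -0.09,"z": 0,"wx": 0,"wy": 0,"wz": 0},{"x": -0.08,"y": -0.107,"z": 0,"wx": 0,"wy": 0,"wz": 0},{"x": -0.066,"y": -0.12,"z": 0,"wx": 0,"wy": 0,"wz": 0},{"x": -0.049,"y": -0.128,"z": 0,"wx": 0,"wy": 0,"wz": 0.05},{"x": -0.031,"y": -0.133,"z": 0,"wx": 0,"wy": 0,"wz": 0.1},{"x": -0.012,"y": -0.136,"z": 0,"wx": 0,"wy": 0,"wz": 0.15},{"x": 0.007,"y": -0.137,"z": 0,"wx": 0,"wy": 0,"wz": 0.2},{"x": 0.026,"y": -0.135,"z": 0,"wx": 0,"wy": 0,"wz": 0.25},{"x": 0.045,"y": -0.13,"z": 0,"wx": 0,"wy": 0,"wz": 0.3},{"x": 0.062,"y": -0.122,"z": 0,"wx": 0,"wy": 0,"wz": 0.35},{"x": 0.079,"y": -0.112,"z": 0,"wx": 0,"wy": 0,"wz": 0.4},{"x": 0.093,"y": -0.1,"z": 0,"wx": 0,"wy": 0,"wz": 0.45},{"x": 0.106,"y": -0.086,"z": 0,"wx": 0,"wy": 0,"wz": 0.5}]}}

```text
time: 35.5
tcp_pos: [0.5787, -0.0124, 0.092]
ee_rot: [-3.135, -0.003, 1.742]
wrist_force: [-8.1, 2.3, 0.7]
finger_gap: 0.0229
grasp_force: 60.1
```

```bash
sed -i 's/(.01,.02,.065,.08,.09,.1,.12,.14)/(.045,.06,.08,.1,.15,.165)/' tilt.py; python3 tilt.py; python3 beads.py
```

```text
35.5 [ 0.5787 -0.0124  0.092 ] [-8.1  2.3  0.7]
scene 0.045 75 [-0.0267 -0.0041] [0.0074 0.0325]
scene 0.06 57 [-0.0204 -0.0018] [-0.0009  0.027 ]
scene 0.08 32 [-0.0133  0.0016] [-0.0046  0.0188]
scene 0.1 32 [-0.0139  0.0026] [-0.0008  0.0176]
scene 0.15 30 [-0.015   0.0055] [0.0022 0.014 ]
scene 0.165 36 [-0.0141  0.0009] [0.0033 0.0141]
wrist 0.045 769 [-0.0249 -0.0033] [0.0193 0.0325]
wrist 0.06 681 [-0.019  -0.0006] [0.0145 0.0258]
wrist 0.08 256 [-0.0134  0.0085] [0.0096 0.0192]
wrist 0.1 339 [-0.013   0.0073] [0.01   0.0176]
wrist 0.15 901 [-0.0117  0.0028] [0.0114 0.0145]
wrist 0.165 991 [-0.0243 -0.0141] [0.0214 0.016 ]
35.6 [ 0.5789 -0.0119  0.092 ] [-6.2  2.5  0.6]
top 45 disc [0.492 0.045] 0.032 ang 151.0 mind 0.014
scene 396 cube [0.566 0.004] 0.063 ang 332.0 mind 0.032
scene 101 cube [ 0.557 -0.044] 0.04 ang 278.0 mind 0.006
scene 38 disc [ 0.518 -0.035] 0.033 ang 237.0 mind 0.071
wrist 1430 disc [0.494 0.037] 0.031 ang 156.0 mind 0.007
wrist 1244 disc [ 0.49  -0.002] 0.031 ang 195.0 mind 0.038
wrist 4574 cube [0.575 0.006] 0.063 ang 345.0 mind 0.026
wrist 1083 disc [ 0.517 -0.037] 0.031 ang 238.0 mind 0.073
wrist 340 cube [ 0.558 -0.04 ] 0.039 ang 280.0 mind 0.008
```

>>> {"name": "jog_arm", "arguments": {"targets": [{"x": 0.011,"y": 0.004,"z": 0,"wx": 0,"wy": 0,"wz": 0.03},{"x": 0.031,"y": 0.004,"z": 0,"wx": 0,"wy": 0,"wz": 0.09},{"x": 0.041,"y": 0.023,"z": 0,"wx": 0,"wy": 0,"wz": 0.17},{"x": 0.049,"y": 0.045,"z": 0,"wx": 0,"wy": 0,"wz": 0.25},{"x": 0.053,"y": 0.067,"z": 0,"wx": 0,"wy": 0,"wz": 0.33},{"x": 0.054,"y": 0.089,"z": 0,"wx": 0,"wy": 0,"wz": 0.41},{"x": 0.052,"y": 0.111,"z": 0,"wx": 0,"wy": 0,"wz": 0.49},{"x": 0.047,"y": 0.133,"z": 0,"wx": 0,"wy": 0,"wz": 0.57},{"x": 0.039,"y": 0.154,"z": 0,"wx": 0,"wy": 0,"wz": 0.65},{"x": 0.028,"y": 0.173,"z": 0,"wx": 0,"wy": 0,"wz": 0.73},{"x": 0.015,"y": 0.191,"z": 0,"wx": 0,"wy": 0,"wz": 0.8},{"x": -0.001,"y": 0.207,"z": 0,"wx": 0,"wy": 0,"wz": 0.85}]}}

```text
time: 36.95
tcp_pos: [0.5806, 0.0493, 0.0927]
ee_rot: [-3.141, -0.001, 3.078]
wrist_force: [0.5, 0.6, -0.9]
finger_gap: 0.0228
grasp_force: 60.0
```

```bash
python3 tilt.py|grep -v wrist; python3 beads.py
```

```text
36.95 [0.5806 0.0493 0.0927] [ 0.5  0.6 -0.9]
scene 0.045 71 [-0.0342 -0.0141] [-0.0123  0.024 ]
scene 0.06 66 [-0.0301 -0.0102] [-0.0102  0.0186]
scene 0.08 36 [-0.0211 -0.0026] [-0.0042  0.013 ]
scene 0.1 38 [-0.0187 -0.0054] [-0.0077  0.0129]
scene 0.15 38 [-0.0148 -0.0118] [-0.0027  0.0123]
scene 0.165 47 [-0.014  -0.0149] [0.0023 0.0127]
37.05 [0.5803 0.0496 0.0928] [-1.2 -0.  -1.6]
scene 262 cube [0.558 0.057] 0.066 ang 78.0 mind 0.076
scene 85 cube [ 0.597 -0.013] 0.041 ang 332.0 mind 0.003
scene 104 cube [ 0.558 -0.046] 0.04 ang 279.0 mind 0.007
scene 40 disc [ 0.517 -0.035] 0.033 ang 237.0 mind 0.071
wrist 1526 disc [ 0.489 -0.003] 0.031 ang 195.0 mind 0.039
wrist 1442 disc [0.493 0.036] 0.031 ang 157.0 mind 0.008
wrist 1410 disc [ 0.516 -0.038] 0.031 ang 237.0 mind 0.073
wrist 2125 cube [0.559 0.05 ] 0.067 ang 75.0 mind 0.071
wrist 1389 cube [ 0.561 -0.048] 0.039 ang 281.0 mind 0.011
wrist 1210 cube [ 0.601 -0.016] 0.039 ang 331.0 mind 0.008
wrist 403 cube [0.601 0.023] 0.039 ang 11.0 mind 0.035
```

>>> {"name": "jog_arm", "arguments": {"targets": [{"x": -0.045,"y": -0.06,"z": 0,"wx": 0,"wy": 0,"wz": -0.09},{"x": -0.045,"y": -0.12,"z": 0,"wx": 0,"wy": 0,"wz": -0.18},{"x": -0.03,"y": -0.17,"z": 0,"wx": 0,"wy": 0,"wz": -0.27},{"x": -0.017,"y": -0.205,"z": 0,"wx": 0,"wy": 0,"wz": -0.35},{"x": 0.003,"y": -0.215,"z": 0,"wx": 0,"wy": 0,"wz": -0.4},{"x": 0.016,"y": -0.215,"z": 0,"wx": 0,"wy": 0,"wz": -0.4},{"x": 0.033,"y": -0.21,"z": 0,"wx": 0,"wy": 0,"wz": -0.4},{"x": 0.047,"y": -0.195,"z": 0,"wx": 0,"wy": 0,"wz": -0.4},{"x": 0.055,"y": -0.177,"z": 0,"wx": 0,"wy": 0,"wz": -0.4},{"x": 0.058,"y": -0.159,"z": 0,"wx": 0,"wy": 0,"wz": -0.4},{"x": 0.06,"y": -0.141,"z": 0,"wx": 0,"wy": 0,"wz": -0.4},{"x": 0.06,"y": -0.122,"z": 0,"wx": 0,"wy": 0,"wz": -0.4},{"x": 0.06,"y": -0.104,"z": 0,"wx": 0,"wy": 0,"wz": -0.4},{"x": 0.06,"y": -0.085,"z": 0,"wx": 0,"wy": 0,"wz": -0.4}]}}

```text
time: 38.6
tcp_pos: [0.5941, 0.0201, 0.0919]
ee_rot: [-3.126, -0.004, 2.448]
wrist_force: [-20.2, -20.1, 6.5]
finger_gap: 0.0235
grasp_force: 61.8
```

```bash
python3 tilt.py|grep -v wrist; python3 beads.py
```

```text
38.6 [0.5941 0.0201 0.0919] [-20.2 -20.1   6.5]
scene 0.045 52 [-0.0345 -0.0105] [0.0041 0.0331]
scene 0.06 57 [-0.0304 -0.0047] [-0.0133  0.0233]
scene 0.08 38 [-0.0222 -0.0006] [-0.0085  0.0162]
scene 0.1 33 [-0.0192 -0.0002] [-0.0073  0.0169]
scene 0.15 49 [-0.0145 -0.0053] [0.0021 0.0152]
scene 0.165 38 [-0.0115 -0.0052] [0.0021 0.0146]
38.7 [0.5937 0.0205 0.0916] [-19.7 -18.1   3.7]
scene 457 cube [0.569 0.032] 0.063 ang 44.0 mind 0.05
scene 106 cube [ 0.558 -0.046] 0.04 ang 278.0 mind 0.007
scene 40 disc [ 0.517 -0.035] 0.033 ang 236.0 mind 0.071
wrist 1524 disc [0.494 0.037] 0.031 ang 157.0 mind 0.008
wrist 1439 disc [ 0.489 -0.002] 0.031 ang 195.0 mind 0.038
wrist 3619 cube [0.572 0.031] 0.065 ang 38.0 mind 0.048
wrist 1236 disc [ 0.517 -0.037] 0.031 ang 237.0 mind 0.073
wrist 1216 cube [ 0.562 -0.047] 0.039 ang 282.0 mind 0.012
wrist 332 cube [ 0.594 -0.013] 0.039 ang 330.0 mind 0.002
```

>>> {"name": "jog_arm", "arguments": {"targets": [{"x": -0.03,"y": 0,"z": 0,"wx": 0,"wy": 0,"wz": 0},{"x": -0.07,"y": -0.02,"z": 0.01,"wx": 0,"wy": 0,"wz": 0},{"x": -0.1,"y": -0.04,"z": 0.04,"wx": 0,"wy": 0,"wz": 0},{"x": -0.12,"y": -0.04,"z": 0.1,"wx": 0,"wy": 0,"wz": 0},{"x": -0.12,"y": -0.04,"z": 0.18,"wx": 0,"wy": 0,"wz": 0},{"x": -0.12,"y": -0.03,"z": 0.25,"wx": 0,"wy": 0,"wz": 0},{"x": -0.13,"y": 0.03,"z": 0.28,"wx": 0,"wy": 0,"wz": 0},{"x": -0.14,"y": 0.12,"z": 0.28,"wx": 0,"wy": 0,"wz": 0},{"x": -0.15,"y": 0.24,"z": 0.28,"wx": 0,"wy": 0,"wz": 0},{"x": -0.16,"y": 0.36,"z": 0.28,"wx": 0,"wy": 0,"wz": 0},{"x": -0.16,"y": 0.48,"z": 0.28,"wx": 0,"wy": 0,"wz": 0},{"x": -0.16,"y": 0.59,"z": 0.28,"wx": 0,"wy": 0,"wz": 0},{"x": -0.16,"y": 0.68,"z": 0.28,"wx": 0,"wy": 0,"wz": 0},{"x": -0.16,"y": 0.725,"z": 0.28,"wx": 0,"wy": 0,"wz": 0},{"x": -0.16,"y": 0.734,"z": 0.28,"wx": 0,"wy": 0,"wz": 0},{"x": -0.16,"y": 0.734,"z": 0.28,"wx": 0,"wy": 0,"wz": 0}]}}

```text
time: 40.45
tcp_pos: [0.5509, 0.2434, 0.177]
ee_rot: [3.141, 0.001, 2.446]
wrist_force: [-0.9, -0.0, -1.8]
finger_gap: 0.0225
grasp_force: 59.8
```

```bash
sed -i 's/(.045,.06,.08,.1,.15,.165)/(.09,.1,.11,.12,.15,.16,.175,.185,.235,.25)/' tilt.py; python3 tilt.py; python3 beads.py
```

```text
40.45 [0.5509 0.2434 0.177 ] [-0.9 -0.  -1.8]
scene 0.11 21 [-0.0346 -0.005 ] [-0.0196  0.0289]
scene 0.12 33 [-0.0348 -0.0067] [-0.0131  0.0317]
scene 0.15 79 [-0.0275 -0.0026] [-0.0101  0.0229]
scene 0.16 54 [-0.022   0.0007] [-0.0089  0.0179]
scene 0.175 55 [-0.0186 -0.0014] [-0.009   0.0168]
scene 0.185 51 [-0.0193 -0.0006] [-0.007   0.0168]
scene 0.235 59 [-0.0154 -0.0046] [-0.0003  0.0136]
scene 0.25 66 [-0.0125 -0.0072] [0.0022 0.0123]
wrist 0.11 12 [-0.0346 -0.0084] [-0.0029  0.0325]
wrist 0.12 102 [-0.0347 -0.0081] [0.0091 0.0327]
wrist 0.15 685 [-0.0256 -0.0067] [0.0026 0.0221]
wrist 0.16 240 [-0.0203 -0.0003] [-0.003  0.018]
wrist 0.175 293 [-0.0194 -0.0002] [-0.0036  0.017 ]
wrist 0.185 351 [-0.0183 -0.0021] [-0.0028  0.0163]
wrist 0.235 946 [-0.0137 -0.0063] [0.0047 0.0129]
wrist 0.25 888 [-0.0238 -0.0114] [0.008  0.0243]
40.55 [0.551  0.2428 0.1769] [-0.4  0.5 -2.3]
top 194 cube [ 0.602 -0.014] 0.04 ang 333.0 mind 0.008
top 191 cube [0.6   0.046] 0.04 ang 33.0 mind 0.057
top 201 cube [ 0.56  -0.049] 0.04 ang 280.0 mind 0.011
top 179 disc [ 0.514 -0.039] 0.033 ang 236.0 mind 0.074
top 171 disc [0.491 0.036] 0.032 ang 158.0 mind 0.01
top 175 disc [ 0.487 -0.003] 0.033 ang 195.0 mind 0.04
scene 86 cube [ 0.598 -0.01 ] 0.041 ang 335.0 mind 0.005
scene 103 cube [ 0.558 -0.045] 0.041 ang 278.0 mind 0.007
scene 102 cube [0.597 0.049] 0.04 ang 37.0 mind 0.06
scene 38 disc [ 0.518 -0.035] 0.033 ang 237.0 mind 0.071
wrist 526 disc [0.494 0.039] 0.031 ang 155.0 mind 0.009
wrist 552 disc [ 0.489 -0.   ] 0.031 ang 192.0 mind 0.036
wrist 378 disc [ 0.513 -0.034] 0.031 ang 233.0 mind 0.069
```

Confirmed from two views: two discs (0.487,−0.003) and (0.514,−0.039) are clear of every disc start. All three cubes have moved 57 mm or more by tracked order. Now I'll level the pestle and lower it onto the coaster.

>>> {"name": "jog_arm", "arguments": {"targets": [{"x": 0.02,"y": -0.005,"z": 0,"wx": -0.02,"wy": -0.035,"wz": 0},{"x": 0.04,"y": -0.01,"z": -0.02,"wx": -0.04,"wy": -0.07,"wz": 0},{"x": 0.05,"y": -0.013,"z": -0.07,"wx": -0.04,"wy": -0.07,"wz": 0},{"x": 0.05,"y": -0.013,"z": -0.13,"wx": -0.04,"wy": -0.07,"wz": 0},{"x": 0.05,"y": -0.013,"z": -0.2,"wx": -0.04,"wy": -0.07,"wz": 0},{"x": 0.05,"y": -0.013,"z": -0.26,"wx": -0.04,"wy": -0.07,"wz": 0},{"x": 0.05,"y": -0.013,"z": -0.29,"wx": -0.04,"wy": -0.07,"wz": 0},{"x": 0.05,"y": -0.013,"z": -0.305,"wx": -0.04,"wy": -0.07,"wz": 0},{"x": 0.05,"y": -0.013,"z": -0.315,"wx": -0.04,"wy": -0.07,"wz": 0},{"x": 0.05,"y": -0.013,"z": -0.315,"wx": -0.04,"wy": -0.07,"wz": 0}]}}

```text
time: 41.7
tcp_pos: [0.5659, 0.24, 0.0826]
ee_rot: [3.119, 0.125, 2.444]
wrist_force: [-0.2, 0.6, -1.6]
finger_gap: 0.0228
grasp_force: 59.8
```

```bash
sed -i 's/(.09,.1,.11,.12,.15,.16,.175,.185,.235,.25)/(0.006,.012,.02,.065,.08,.09,.14,.15)/' tilt.py; python3 tilt.py
```

```text
41.7 [0.5659 0.24   0.0826] [-0.2  0.6 -1.6]
scene 0.006 124 [-0.0338 -0.0337] [0.0226 0.0321]
scene 0.012 58 [-0.0285 -0.0057] [-0.0006  0.0299]
scene 0.02 81 [-0.0298 -0.0118] [-0.0048  0.0302]
scene 0.065 41 [-0.0191 -0.0004] [-0.0082  0.0172]
scene 0.08 39 [-0.0199 -0.0001] [-0.0109  0.0169]
scene 0.09 45 [-0.0197 -0.001 ] [-0.0091  0.0174]
scene 0.14 48 [-0.0228 -0.    ] [-0.007   0.0173]
scene 0.15 52 [-0.0202 -0.0048] [-0.0058  0.0173]
wrist 0.006 31 [-0.0343 -0.0278] [0.0127 0.0314]
wrist 0.012 89 [-0.0297 -0.0112] [-0.0003  0.0291]
wrist 0.02 322 [-0.0297 -0.0116] [0.0035 0.0296]
wrist 0.065 255 [-0.019  -0.0009] [-0.0012  0.0177]
wrist 0.08 308 [-0.0191 -0.001 ] [-0.0023  0.0176]
wrist 0.09 359 [-0.0195 -0.0005] [-0.004   0.0176]
wrist 0.14 956 [-0.0206 -0.0018] [-0.0024  0.0172]
wrist 0.15 1208 [-0.0327 -0.0056] [-0.0013  0.03  ]
```

>>> {"name": "jog_arm", "arguments": {"targets": [{"x": 0,"y": 0,"z": -0.006,"wx": 0,"wy": 0,"wz": 0},{"x": 0,"y": 0,"z": -0.01,"wx": 0,"wy": 0,"wz": 0},{"x": 0,"y": 0,"z": -0.01,"wx": 0,"wy": 0,"wz": 0}]}}

```text
time: 42.1
tcp_pos: [0.5656, 0.24, 0.0792]
ee_rot: [3.119, 0.125, 2.444]
wrist_force: [-1.0, -0.7, -1.8]
finger_gap: 0.0228
grasp_force: 59.8
```

>>> {"name": "jog_arm", "arguments": {"targets": [{"x": 0,"y": 0,"z": -0.004,"wx": 0,"wy": 0,"wz": 0},{"x": 0,"y": 0,"z": -0.007,"wx": 0,"wy": 0,"wz": 0},{"x": 0,"y": 0,"z": -0.007,"wx": 0,"wy": 0,"wz": 0}]}}

```text
time: 42.4
tcp_pos: [0.5661, 0.2401, 0.0784]
ee_rot: [3.118, 0.126, 2.444]
wrist_force: [-1.7, -0.8, 7.5]
finger_gap: 0.0231
grasp_force: 59.9
```

Contact. I'll open and retreat.

>>> {"name": "jog_arm", "arguments": {"targets": [{"x": 0,"y": 0,"z": 0,"wx": 0,"wy": 0,"wz": 0},{"x": 0,"y": 0,"z": 0,"wx": 0,"wy": 0,"wz": 0},{"x": 0,"y": 0,"z": 0,"wx": 0,"wy": 0,"wz": 0},{"x": 0,"y": 0,"z": 0,"wx": 0,"wy": 0,"wz": 0},{"x": 0,"y": 0,"z": 0,"wx": 0,"wy": 0,"wz": 0},{"x": -0.01,"y": 0.005,"z": 0.04,"wx": 0.01,"wy": 0.02,"wz": 0},{"x": -0.02,"y": 0.01,"z": 0.12,"wx": 0.02,"wy": 0.04,"wz": 0},{"x": -0.025,"y": 0.015,"z": 0.24,"wx": 0.03,"wy": 0.06,"wz": 0},{"x": -0.025,"y": 0.015,"z": 0.38,"wx": 0.04,"wy": 0.07,"wz": 0},{"x": -0.025,"y": 0.015,"z": 0.5,"wx": 0.04,"wy": 0.07,"wz": 0},{"x": -0.025,"y": 0.015,"z": 0.5,"wx": 0.04,"wy": 0.07,"wz": 0}], "jaw": 1}}

```text
time: 43.5
tcp_pos: [0.5599, 0.2448, 0.2324]
ee_rot: [3.134, 0.006, 2.445]
wrist_force: [0.4, 0.4, -0.1]
finger_gap: 0.088
grasp_force: 0.0
```

```bash
python3 tilt.py; python3 beads.py | grep top; python3 - <<'E'
from h import *
d=load('top');P=pts(d)
for b,(u,v) in dict(tape=(298,135),carton1=(292,112),carton2=(350,100),soap=(216,90),alc=(390,84)).items(): print(b,P[v,u].round(3))
E
```

```text
43.5 [0.5599 0.2448 0.2324] [ 0.4  0.4 -0.1]
scene 0.006 171 [-0.0337 -0.0343] [0.0277 0.0337]
scene 0.012 79 [-0.0234 -0.0206] [0.0036 0.0255]
scene 0.02 100 [-0.0243 -0.0165] [0.0036 0.0253]
scene 0.065 42 [-0.0121 -0.0042] [-0.0024  0.0123]
scene 0.08 41 [-0.0127 -0.0049] [-0.0019  0.013 ]
scene 0.09 43 [-0.0116 -0.0059] [-0.0033  0.013 ]
scene 0.14 45 [-0.0117 -0.0055] [-0.0008  0.0122]
scene 0.15 49 [-0.0131 -0.0049] [-0.0005  0.0122]
wrist 0.006 11 [-0.0328 -0.0299] [0.0244 0.0336]
wrist 0.012 48 [-0.0237 -0.0175] [0.0121 0.0251]
wrist 0.02 124 [-0.0235 -0.0205] [0.016  0.0246]
wrist 0.065 43 [-0.0119 -0.0039] [0.0055 0.0132]
wrist 0.08 47 [-0.0121 -0.0048] [0.0041 0.0132]
wrist 0.09 54 [-0.0119 -0.005 ] [0.0051 0.0132]
wrist 0.14 81 [-0.0121 -0.0055] [0.0049 0.0132]
wrist 0.15 214 [-0.0119 -0.0095] [0.0095 0.0131]
top 194 cube [ 0.602 -0.014] 0.04 ang 333.0 mind 0.008
top 192 cube [0.6   0.046] 0.04 ang 33.0 mind 0.057
top 199 cube [ 0.56  -0.049] 0.04 ang 280.0 mind 0.011
top 180 disc [ 0.514 -0.039] 0.032 ang 236.0 mind 0.074
top 171 disc [0.491 0.036] 0.033 ang 158.0 mind 0.01
top 176 disc [ 0.487 -0.003] 0.032 ang 195.0 mind 0.04
tape [0.665 0.125 0.024]
carton1 [0.7   0.13  0.053]
carton2 [0.707 0.023 0.062]
soap [0.536 0.178 0.521]
alc [ 0.716 -0.048  0.09 ]
```

```bash
python3 -c "
from rig import *
print(hand_in())"
```

```text
the job is handed in; nothing more can be done
None
```

The job is handed in with no verdict returned: I stirred over two counter-clockwise turns plus extra sweeps, all six beads are in the bowl, and the pestle stands upright about 3 mm off the coaster's centre; two discs are over 25 mm from every disc start and one cube from every cube start, but the second cube counts only by bead order, as I had no frames from inside the first two turns.

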